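Refill the glue tank of the roller gluer

ROBOT

A 6-joint arm with a two-finger parallel gripper is mounted at the origin on the work surface. World frame = base frame: x ahead of the robot, y to its left, z up, the work surface at z = 0. Lengths are in mm, angles in rad, forces in N, time in s.
With the tool pointing down it reaches from about 300 to 1000 mm from the base axis. Payload 5.1 kg.
Tool frame: the origin (TCP) lies at the very end of the fingers, on their centre line; the grasp point (between the pads) lies 19 mm behind it (robot.pinch_z is the distance from the TCP to the grasp point, in mm); z points along the fingers, y is the line along which they close (so a half turn about z gives the same grasp; the last joint's range is limited). The gripper opens to 95 mm and grips with 3 to 60 N. Pads are 20 mm wide; open, the fingers measure 119 mm over their backs; the gripper's body (75 mm by 180 mm) begins 59 mm behind the grasp point.
Start: joints at [1.237, 0.124, 1.65, -0, 1.367, -0.083], TCP at [161.338, 629.646, 214.656] pointing down, gripper open.
Joint ranges: [-2.61, 2.61], [-1.02, 2.33], [0.03, 2.71], [-1.35, 4.49], [0.32, 2.68], [-2.91, 2.91]. Speed limits (rad/s): [2.57, 2.57, 3.14, 3.14, 3.14, 3.14].

INTERFACE

Orientations are given as a unit quaternion [x, y, z, w].
In Python, from station import robot, camera, recognise, silhouettes gives the robot as it stands. The module is installed in compiled form; this text tells all that it offers.
- The arm moves only by the tool carry_out, never from a script. Its argument "motion" is a list of rows, each an object of numbers: "dx", "dy", "dz": the shift along the tool's x, y, z in m; "turn": the turn about the tool's z in degrees; "gripper": the opening, from 0 (shut) to 1 (fully open). In form: [{"dx": .., "dy": .., "dz": .., "turn": .., "gripper": ..}, ...]. A call has 1 to 8 rows; each row shifts and turns the commanded pose from where the row before left it, along the tool's axes as they then stand; what a row does not reach is not made up. A row lasts 1/12 s, in which the tool goes at most 41.7 mm and 7.16 degrees, less where a joint would pass 70% of its speed; a pose out of reach is approached as far as the arm can. A call with a gripper value outside its range is refused whole. The fingers move at their own pace and stop on an object; "grip_force" is the grip in N (left out, the last holds). Time passes only in rows, so rows that do not move let the fingers close. It gives the time, the measured TCP pose, the force, the opening and the grip force at its end, in the units of the state.
- robot.read_state(): the state, without advancing time (a new reading comes with each control period).
- camera(name): name is "scene" or "top" or "wrist"; returns a dict with "color" (480x640x3 uint8, red, green, blue), "range_z" (480x640 float32, mm along the optical axis (not along the pixel's ray), 0 where there is no reading), "fx", "fy", "cx", "cy" (pixels), "dist" ([k1, k2, p1, p2, k3] as OpenCV has them; the pictures are not rectified), "extrinsics" (4x4, takes a point from camera to world coordinates). Camera axes: x right, y up, looking along -z (the intrinsics and any distortion apply to the point x, -y, -z); pixel columns grow to the right and rows downward; lengths in mm; the calibration is good to about 2 mm. A picture is of the moment at which its call begins.
- robot.sign_off(): hands the job in; it is judged then, once.
Trained networks look in a picture, given as the dict that the camera call returned (one of the last four; its "shot" number tells which), for a name from the list of things; names that differ only in an ending like _2 or _b are one class to them, and where a whole thing is asked for, a point or a joint stands for the part that bears it (a point fixed in the world has none). Each returns a list of dicts, best first, with "conf" (0 to 1); they miss things now and then, are a little off and sometimes report something else, mostly with a low value. They report only what shows in the picture. A call takes as long as a camera call. They do not tell look-alikes from the thing itself.
- recognise(picture, label): "at" ([x, y, z] in mm, in the coordinates of the camera as it stood for that picture, good to about 4 mm: the middle of the surface that is visible of it).
- silhouettes(picture, label): "region" (480x640 bool, what is visible of it).
The state is a dict: "time": time; "joint_positions": joint angles; "dq": joint speeds; "effort": joint torques, N m; "tool_pos": TCP position; "orientation": TCP orientation; "contact_force": force on the tool from outside, world axes, zero at the start; "ft_torque": the same for the moment, N m; "finger_gap": finger opening in mm; "grasp_force": force on a finger pad.
Only numpy, scipy, OpenCV 4.12 (cv2) and the standard library are available. Lean on these libraries where they do the work, as an engineer would, in place of code of your own. Each camera call takes 0.05 s, during which the arm holds its last target. There are 200 camera calls.

TASK

Take the hand scoop, scoop all six glue tablets out of the grey bin and tip them into the open tank of the gluer, without spilling any or touching them with the gripper. Then lay the scoop back on its rubber mat, right way up and lying the way it was (do not drop it), and shut the tank's lid fully. Leave everything else on the bench where it stands.

Things in the scene. Friction and masses are not known exactly. Their poses are not given: they have to be found in the camera images.
- scoop: Hand scoop, sheet aluminium with a dark wooden handle, 0.16 kg. Origin: centre of the bowl's flat underside; x points ahead out of its open mouth, z up. Bowl from x -53 (upright back wall) to +55 (thin bevelled lip), 88 wide (y, outside), lip 68 wide at its front; floor 2.5 thick; sides 44 high at the back, sloping to 6 at x = 41. Handle: see scoop_grip
- scoop_grip (a point): middle of the scoop's handle, at (-105, 0, 60) in the scoop's frame, same axes. The handle leaves the bowl's back wall at (-53, 0, 30) and rises backwards at 30 degrees to about (-153, 0, 88); it is a straight bar 20 wide in y (grip these flat sides) and 16 thick
- mat: black rubber mat 270 (x) x 130 (y) x 4, fixed flat on the bench, the scoop's place. Origin: centre of its underside; the scoop starts on it with its bowl towards the mat's +x
- bin: grey stock bin, fixed, 224 (x) x 108 (y) outside, walls and floor 4 thick. Origin: centre of its underside, z up. Back wall (+x end) and sides 80 high; the front (-x end) is cut away to a 36 high lip, the sides rising from there to full height at x = -30; the two back corners are filled 12 x 12 aslant. The tablets lie on its floor between x = -30 and the back wall
- tank (a point): centre of the inner floor of the gluer's open glue tank, 82 above the bench; x points from the control panel's side to the lid hinge, z up. Tank 130 x 130 inside, its rim 83 above this point, walls 5 thick, with an 8 mm jacket round them up to 58 above this point
- gluer: roller gluer, fixed: a box 210 (x) x 220 (y) x 78 high, control panel at its -x end. Origin: centre of its underside. The tank stands on it, centred at (-12, 26); beside it on the -y side, centred at y = -83, a glue roller between two plates, 46 wide (y), up to 136 above the bench
- lid (a joint): angle of the tank's lid: 0 shut, growing as it opens, 1.57 upright, up to 2.0 leaning away from the tank. Stiff hinge: it stays where it is left; about 3 N at its free edge moves it. Lid 146 x 146, 5 thick, with a knob of 24 diameter standing 25 proud of its outer face, 118 from the hinge on the middle line
- lid_hinge (a point): middle of the lid's hinge line, at (72, 0, 85) from tank in its axes; the hinge runs along the tank's y
- lid_edge (a point): middle of the lid's free edge, outer face, 146 from the hinge, wherever the lid stands
- tablet0: cream-coloured glue tablet, a domed lozenge 25 diameter, 15 thick at the middle, 11 g, loose in the bin; tablets slide out of the scoop once its lip points some 25 to 30 degrees down. Origin at its centre, z along its axis
- tablet1: glue tablet, like tablet0
- tablet2: glue tablet, like tablet0
- tablet3: glue tablet, like tablet0
- tablet4: glue tablet, like tablet0
- tablet5: glue tablet, like tablet0
- shoe: bystander, loose: finished brown shoe, 270 x 82 x 93, long axis x. Origin: centre of its underside
- dye_bottle: bystander, loose: white bottle, 54 diameter, 170 tall. Origin: centre of its underside
- cream_jar: bystander, loose: glass jar with a black cap, 54 diameter, 60 tall. Origin: centre of its underside
- polish_tin: bystander, loose: flat dark tin, 72 diameter, 26 tall. Origin: centre of its underside
- brush: bystander, loose: brush lying along its own x, 200 long. Origin: centre of its underside
- spray_can: bystander, loose: grey can, 52 diameter, 180 tall. Origin: centre of its underside
- heel_block: bystander, loose: shoe heel with rubber tip, 62 x 58 x 37. Origin: centre of its underside
Things that resemble listed ones, but are neither listed nor needed, are in the scene too. What is shaped like the scoop but red is not meant.

How it is judged:
By the outcome, as a careful person would: the job done as asked, in the order asked, and still so for the second after the job is handed in, with the robot touching nothing.
It also fails if it takes over 72 s, if anything falls off the work surface, if the arm or the gripper's body presses on something with over 40 N, if the wrist force passes 120 N, or if a joint passes its speed limit or range.

## Working session

There is one attempt and no reset: what is moved stays moved. The work goes in short steps, Python scripts to look and compute and a tool call to move; the robot and the scene stay as the last step left them, time stands still between calls to the robot, and variables do not carry over. Pictures are saved under pics/ and viewed, at most 10 in all, crops included, and the job is handed in when it is done.

Besides the shell and the picture viewer there is one more tool, called by a JSON object that holds its "op" and its "data". carry_out: Moves the arm, as the interface text tells. Its arguments: {"type":"object","properties":{"motion":{"type":"array"},"grip_force":{"type":"number"}},"required":["motion"]}

```bash
mkdir -p pics; cat > h.py <<'E'
import numpy as np, cv2
from station import robot, camera, recognise, silhouettes
def K(p): return np.array([[p['fx'],0,p['cx']],[0,p['fy'],p['cy']],[0,0,1.]])
def pts(p,uv):
    uv=np.asarray(uv,float).reshape(-1,2); n=cv2.undistortPoints(uv.reshape(-1,1,2),K(p),np.array(p['dist'])).reshape(-1,2)
    z=p['range_z'][uv[:,1].astype(int),uv[:,0].astype(int)]
    c=np.c_[n[:,0]*z,-n[:,1]*z,-z]; E=np.array(p['extrinsics']); return (c@E[:3,:3].T+E[:3,3]), z>0
def w(p,a): E=np.array(p['extrinsics']); return E[:3,:3]@np.array(a)+E[:3,3]
def save(p,f,crop=None,s=1):
    im=p['color'][:,:,::-1]
    if crop: x0,y0,x1,y1=crop; im=im[y0:y1,x0:x1]
    cv2.imwrite('pics/'+f,cv2.resize(im,None,fx=s,fy=s,interpolation=cv2.INTER_CUBIC))
def cloud(p,mask):
    v,u=np.nonzero(mask); P,ok=pts(p,np.c_[u,v]); return P[ok]
def rd():
    s=robot.read_state(); print({k:np.round(s[k],3).tolist() for k in('time','tool_pos','orientation','contact_force','ft_torque','finger_gap','grasp_force','joint_positions')})
E
python3 - <<'E'
from h import *
for n in('top','scene'):
    p=camera(n); save(p,n+'0.png')
    print(n,p['fx'],np.round(p['extrinsics'],3).tolist())
    for l in('scoop','mat','bin','gluer','lid','tablet0','shoe','dye_bottle','cream_jar','polish_tin','brush','spray_can','heel_block'):
        print(l,[(round(r['conf'],2),np.round(w(p,r['at'])).tolist()) for r in recognise(p,l)])
rd()
E
```

```text
top 456.38806021686105 [[-0.022, 0.991, -0.131, 369.621], [-1.0, -0.024, -0.01, 26.048], [-0.013, 0.131, 0.991, 1388.372], [0.0, 0.0, 0.0, 1.0]]
scoop [(0.8, [317.0, 173.0, 3.0]), (0.58, [520.0, 360.0, 7.0]), (0.35, [667.0, 358.0, 17.0])]
mat [(0.86, [448.0, 376.0, 5.0])]
bin [(0.77, [595.0, -19.0, 10.0])]
gluer [(0.92, [480.0, -354.0, 124.0])]
lid [(0.79, [556.0, -358.0, 256.0])]
tablet0 [(0.55, [642.0, -15.0, 16.0]), (0.44, [609.0, -27.0, 20.0]), (0.41, [571.0, -23.0, 20.0]), (0.4, [681.0, -14.0, 17.0])]
shoe [(0.76, [722.0, -228.0, 37.0])]
dye_bottle [(0.61, [753.0, -68.0, 113.0])]
cream_jar [(0.63, [466.0, 469.0, 60.0])]
polish_tin [(0.92, [595.0, 92.0, 26.0])]
brush [(0.72, [667.0, 359.0, 20.0])]
spray_can [(0.87, [473.0, -187.0, 179.0])]
heel_block [(0.72, [336.0, -284.0, 34.0])]
scene 512.8981861915313 [[-0.309, -0.634, 0.709, 1511.777], [0.951, -0.196, 0.239, 347.883], [-0.012, 0.748, 0.663, 990.392], [0.0, 0.0, 0.0, 1.0]]
scoop [(0.95, [323.0, 164.0, 13.0]), (0.57, [505.0, 364.0, 2.0])]
mat [(0.97, [492.0, 398.0, 8.0]), (0.45, [672.0, 341.0, 20.0])]
bin [(0.57, [604.0, -28.0, 34.0])]
gluer [(0.7, [548.0, -341.0, 120.0])]
lid [(0.95, [552.0, -355.0, 252.0]), (0.2, [490.0, 399.0, 2.0])]
tablet0 [(0.37, [571.0, -25.0, 17.0])]
shoe [(0.59, [738.0, -218.0, 37.0])]
dye_bottle []
cream_jar [(0.91, [480.0, 473.0, 44.0])]
polish_tin [(0.93, [602.0, 93.0, 26.0])]
brush [(0.68, [671.0, 342.0, 19.0])]
spray_can [(0.56, [493.0, -194.0, 110.0])]
heel_block []
{'time': 1.4, 'tool_pos': [161.328, 629.657, 214.641], 'orientation': [0.125, 0.992, -0.0, -0.0], 'contact_force': [0.162, -0.353, 0.677], 'ft_torque': [-0.038, 0.031, -0.04], 'finger_gap': 94.955, 'grasp_force': 0.0, 'joint_positions': [1.237, 0.124, 1.65, 0.0, 1.367, -0.083]}
```

View pics/top0.png

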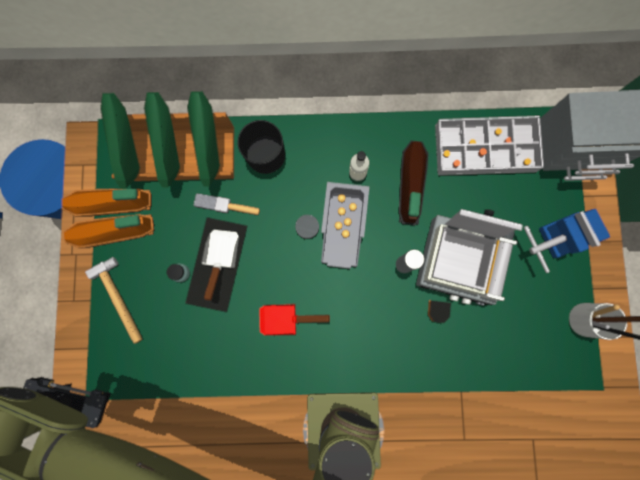

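View pics/scene0.png

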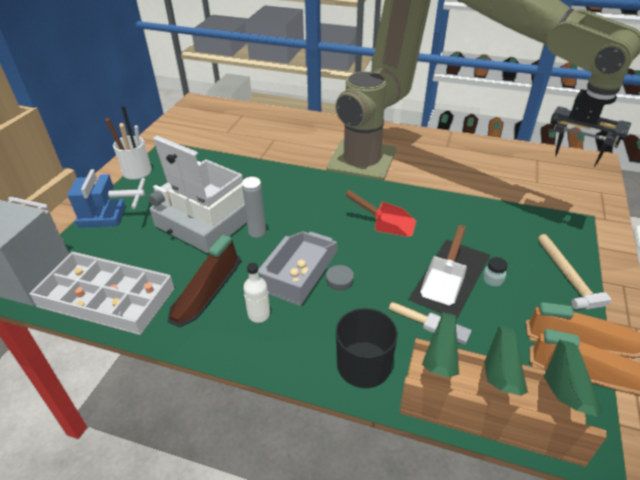

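```bash
python3 - <<'E'
from h import *
p=camera('top'); save(p,'crop_scoop.png',(170,200,350,350),4)
q=camera('scene')
def rect(P,n): 
    r=cv2.minAreaRect(P[:,:2].astype(np.float32)); print(n,np.round(r[0],1),np.round(r[1],1),round(r[2],1),len(P))
def sil(p,l,near):
    L=silhouettes(p,l); 
    return min((cloud(p,r['region']) for r in L),key=lambda P:np.linalg.norm(np.median(P[:,:2],0)-near))
for nm,pp in(('top',p),('scene',q)):
    print(nm)
    for l,c in(('mat',(450,376)),('scoop',(510,360)),('bin',(600,-20)),('gluer',(500,-350)),('lid',(550,-355))):
        try:
            P=sil(pp,l,np.array(c)); print(l,len(P),np.round(np.percentile(P,[2,50,98],axis=0)).tolist())
        except Exception as e: print(l,e);continue
        np.save(f'{nm}_{l}.npy',P)
        if l=='mat': rect(P[(P[:,2]<12)],'mat')
        if l=='scoop': rect(P,'scoop')
        if l=='bin': rect(P[P[:,2]>20],'bin'); rect(P[P[:,2]>70],'bin80')
        if l=='gluer':
            for a,b in((70,90),(135,150),(158,172)): rect(P[(P[:,2]>a)&(P[:,2]<b)],f'g{a}')
        if l=='lid':
            m=P.mean(0); U,S,V=np.linalg.svd(P-m,full_matrices=False); print('lid plane',np.round(m),np.round(V,3).tolist(),S)
    im=cv2.cvtColor(pp['color'],cv2.COLOR_RGB2HSV)
    v,u=np.mgrid[0:480,0:640]; A,ok=pts(pp,np.c_[u.ravel(),v.ravel()]); A[~ok]=1e5
    H=im.reshape(-1,3)
    for n,c in(('bin',(600,-18)),('scoop',(490,370)),('tank',(480,-355))):
        m=(np.abs(A[:,0]-c[0])<170)&(np.abs(A[:,1]-c[1])<120); np.save(f'{nm}_reg_{n}.npy',np.c_[A[m],H[m]])
E
```

```text
top
mat 2228 [[357.0, 294.0, -2.0], [448.0, 376.0, 4.0], [616.0, 453.0, 10.0]]
mat [487.1 373. ] [135.6 269. ] 77.0 2222
scoop 1283 [[389.0, 309.0, 1.0], [520.0, 360.0, 9.0], [585.0, 399.0, 93.0]]
scoop [483.3 358.8] [ 88.6 212.4] 81.8 1283
bin 2832 [[476.0, -82.0, -1.0], [592.0, -18.0, 6.0], [701.0, 41.0, 84.0]]
bin [588.  -16.8] [122.9 239.3] 82.4 904
bin80 [621.5 -21.3] [122.9 171.6] 82.4 544
gluer 7210 [[363.0, -462.0, 38.0], [484.0, -354.0, 124.0], [584.0, -241.0, 314.0]]
g70 [ 477.6 -361.2] [220.6 215.1] 73.7 2591
g135 [ 475.2 -359.8] [207.  177.5] 73.3 725
g158 [ 476.3 -334.9] [143.5 146.3] 73.4 525
lid 1256 [[529.0, -426.0, 17.0], [552.0, -358.0, 257.0], [580.0, -287.0, 316.0]]
lid plane [ 552. -357.  250.] [[0.018, -0.294, -0.956], [0.219, 0.934, -0.283], [-0.976, 0.204, -0.081]] [2166.48770254 1552.07229414  436.13393294]
scene
mat 2034 [[359.0, 288.0, -2.0], [499.0, 397.0, 3.0], [623.0, 452.0, 9.0]]
mat [486.7 370.5] [136.1 284.7] 76.9 2004
scoop 1215 [[272.0, 43.0, -0.0], [320.0, 162.0, 16.0], [366.0, 233.0, 88.0]]
scoop [307.2 133.5] [220.7 116.9] 74.2 1215
bin 3424 [[476.0, -82.0, 2.0], [607.0, -29.0, 35.0], [710.0, 46.0, 84.0]]
bin [610.8 -20.3] [126.3 292.4] 82.2 2220
bin80 [647.6 -24.7] [126.5 218.1] 82.7 747
gluer 7178 [[397.0, -478.0, 19.0], [547.0, -340.0, 121.0], [604.0, -248.0, 313.0]]
g70 [ 505.5 -351.3] [233.2 198.7] 65.6 1310
g135 [ 482.2 -344.5] [235.8 165.7] 70.9 657
g158 [ 480.  -334.7] [146.4 153.8] 74.0 394
lid 1764 [[531.0, -425.0, 171.0], [557.0, -353.0, 253.0], [578.0, -288.0, 315.0]]
lid plane [ 552. -356.  249.] [[-0.545, -0.692, -0.474], [0.12, 0.495, -0.861], [0.83, -0.526, -0.187]] [2900.12833887 1873.8213339   692.12923001]
```

View pics/crop_scoop.png

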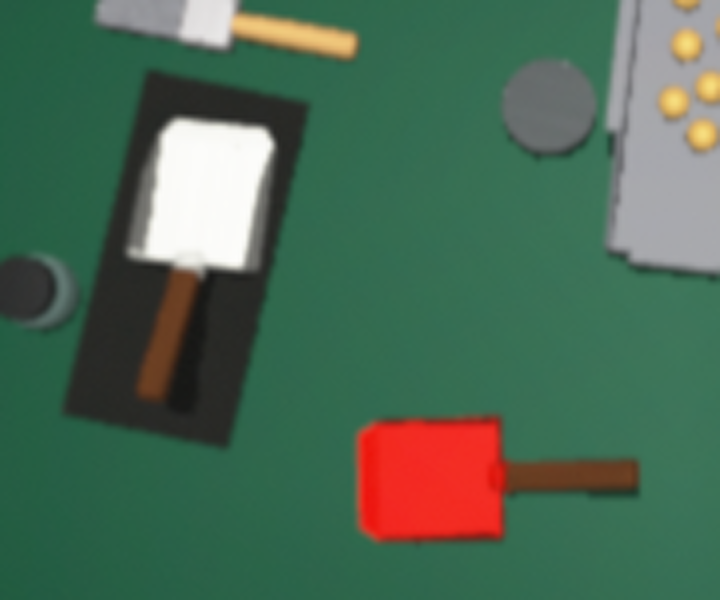

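```bash
python3 - <<'E'
import numpy as np, cv2
for nm in('top','scene'):
    D=np.load(f'{nm}_reg_scoop.npy'); P=D[:,:3];H=D[:,3:]
    hd=P[(P[:,2]>38)&(P[:,2]<100)&(P[:,0]<480)&(P[:,0]>350)&(P[:,1]<440)]
    m=np.median(hd,0); hd=hd[np.linalg.norm(hd-m,axis=1)<90]; 
    c=hd.mean(0);V=np.linalg.svd(hd-c)[2][0]; V*=np.sign(V[0]); print(nm,'handle',len(hd),c.round(1),V.round(3),'yaw',np.degrees(np.arctan2(V[1],V[0])),'ends',(c+V*((hd-c)@V).min()).round(1),(c+V*((hd-c)@V).max()).round(1))
    b=P[(H[:,1]<45)&(H[:,2]>120)&(P[:,2]<60)&(P[:,2]>2)&(P[:,0]>440)&(P[:,1]>300)&(P[:,1]<410)]
    r=cv2.minAreaRect(b[:,:2].astype(np.float32)); print('bowl',len(b),r, b.mean(0))
    D=np.load(f'{nm}_reg_bin.npy'); P=D[:,:3]
    t=np.radians(-7.6);ex=np.array([np.cos(t),np.sin(t)]);ey=np.array([-ex[1],ex[0]])
    Q=P[:,:2]-[600,-18]; a=Q@ex;bb=Q@ey; m=(P[:,2]>72)&(P[:,2]<88)&(abs(bb)<70)
    for s in(-1,1):
        k=m&(bb*s>35)&(a<90)&(a>-20); f=np.polyfit(a[k],bb[k],1); print('side',s,k.sum(),f,np.percentile(bb[k],[5,50,95]).round(1))
    k=m&(a>80)&(abs(bb)<35); print('back',k.sum(),np.percentile(a[k],[5,50,95]).round(1), np.polyfit(bb[k],a[k],1))
    k=(P[:,2]>28)&(P[:,2]<42)&(abs(bb)<40)&(a<-70); print('front',k.sum(),np.percentile(a[k],[5,50,95]).round(1))
    k=(abs(bb)<30)&(abs(a+60)<20)&(P[:,2]<15);print('floor z',np.median(P[k,2]))
    D=np.load(f'{nm}_reg_tank.npy'); P=D[:,:3]
    t=np.radians(-16.4);ex=np.array([np.cos(t),np.sin(t)]);ey=np.array([-ex[1],ex[0]])
    Q=P[:,:2]-[477,-335]; a=Q@ex;bb=Q@ey; m=(P[:,2]>157)&(P[:,2]<172)&(abs(bb)<80)&(abs(a)<80)
    for s in(-1,1):
        k=m&(bb*s>50)&(abs(a)<50); print('tank y',s,k.sum(),np.median(bb[k]).round(1),np.polyfit(a[k],bb[k],1))
        k=m&(a*s>50)&(abs(bb)<50); print('tank x',s,k.sum(),np.median(a[k]).round(1),np.polyfit(bb[k],a[k],1), np.median(P[k,2]))
    k=(P[:,2]>190)&(abs(bb)<65)&(a>50)&(a<110); print('lid',k.sum(),np.polyfit(P[k,2],a[k],1),np.median(a[k]),P[k,2].max())
E
```

```text
top handle 280 [430.  363.3  70.5] [ 0.872 -0.174 -0.457] yaw -11.292094425922526 ends [381.2 373.1  96.1] [486.7 352.   40.8]
bowl 1026 ((566.9713134765625, 350.33819580078125), (92.62068176269531, 185.84274291992188), 82.59819793701172) [539.55817829 355.413654    11.78208095]
side -1 159 [ 4.70697132e-04 -5.59084552e+01] [-61.5 -56.  -50.4]
side 1 161 [-1.15447081e-02  5.58727345e+01] [49.9 55.5 61.2]
back 134 [ 96.  102.7 154.1] [ -0.17441278 109.40952623]
front 104 [-131.2 -125.7 -120.1]
floor z 4.203381932807133
tank y -1 104 -67.8 [ 9.67453451e-03 -6.77347110e+01]
tank x -1 85 -71.1 [-7.26396928e-03 -7.10612840e+01] 165.490984228647
tank y 1 93 68.8 [-5.58097823e-05  6.85929849e+01]
tank x 1 117 66.5 [-7.74153107e-03  6.67529402e+01] 166.48353004756564
lid 968 [ 0.06218893 61.31584789] 76.34979645506365 318.8734202548933
scene handle 318 [435.  366.9  69.6] [ 0.855 -0.166 -0.492] yaw -10.998529503351776 ends [386.3 376.4  97.6] [485.1 357.2  40.7]
bowl 1517 ((548.4657592773438, 351.5128479003906), (95.85507202148438, 222.5426483154297), 85.75601196289062) [527.1866139  353.58151287  14.24224392]
side -1 196 [-6.21216911e-03 -5.55356429e+01] [-63.3 -55.3 -50.3]
side 1 178 [-1.56503986e-02  5.57162496e+01] [48.8 55.3 60.9]
back 166 [ 96.9 105.8 161.3] [-2.69111335e-02  1.08530213e+02]
front 134 [-131.4 -121.9 -116.4]
floor z 5.9030760898078825
tank y -1 16 -65.7 [-4.54830881e-02 -6.78833026e+01]
tank x -1 102 -66.8 [ 5.40061994e-03 -6.72656044e+01] 164.00777283858406
tank y 1 114 68.1 [-7.39827833e-03  6.80296466e+01]
tank x 1 58 74.1 [8.26575352e-03 7.31696448e+01] 162.84556996565175
lid 1341 [5.80960846e-02 6.63688238e+01] 80.75672904643771 317.3743768682932
```

```bash
cat >> h.py <<'E'
def go(x,y,z,psi=None,s=None):
    "shift in tool axes (m) after the turn; psi=heading of -tool x (scoop's x)"
    s=robot.read_state() if s is None else s; q=s['orientation']; 
    from scipy.spatial.transform import Rotation as R
    M=R.from_quat(q).as_matrix(); h=np.degrees(np.arctan2(-M[1,0],-M[0,0])); t=0
    if psi is not None: t=h-psi; h=psi
    c,d=np.cos(np.radians(h)),np.sin(np.radians(h)); D=np.array([x,y,z])-s['tool_pos']
    print('heading %.2f turn %.2f  dx %.4f dy %.4f dz %.4f'%(h,t,-(D[0]*c+D[1]*d)/1e3,(-D[0]*d+D[1]*c)/1e3,-D[2]/1e3),'tool z',M[:,2].round(3))
E
python3 -c "
from h import *
go(430,364.5,150,-11.5)"
```

```text
heading -11.50 turn -2.87  dx -0.3161 dy -0.2062 dz 0.0646 tool z [-0. -0. -1.]
```

{"op": "carry_out", "data": {"motion": [{"turn":-2.87,"dx":-0.02,"dy":-0.013},{"dx":-0.033,"dy":-0.0215,"dz":0.005},{"dx":-0.033,"dy":-0.0215,"dz":0.005},{"dx":-0.033,"dy":-0.0215,"dz":0.005},{"dx":-0.033,"dy":-0.0215,"dz":0.005},{"dx":-0.033,"dy":-0.0215,"dz":0.005},{"dx":-0.033,"dy":-0.0215,"dz":0.005},{"dx":-0.033,"dy":-0.0215,"dz":0.005}]}}

```text
invalid input at $.motion[0]: expected keys dx, dy, dz, turn, gripper
```

{"op": "carry_out", "data": {"motion": [{"dx":-0.033,"dy":-0.0215,"dz":0.014},{"dx":-0.025,"dy":-0.0165,"dz":0.014},{"dx":-0.007,"dy":-0.005,"dz":0.001},{},{}]}}

```text
invalid input at $.motion[0]: expected keys dx, dy, dz, turn, gripper
```

```bash
python3 - <<'E'
from h import *
rd()
p=camera('wrist'); save(p,'wrist1.png')
print(np.round(p['extrinsics'],2).tolist(),p['fx'])
v,u=np.mgrid[0:480,0:640]; A,ok=pts(p,np.c_[u.ravel(),v.ravel()]); A[~ok]=1e5; H=cv2.cvtColor(p['color'],cv2.COLOR_RGB2HSV).reshape(-1,3)
np.save('w1.npy',np.c_[A,H])
for l in('scoop','scoop_grip','mat'): print(l,[(round(r['conf'],2),np.round(w(p,r['at'])).tolist()) for r in recognise(p,l)])
E
```

```text
{'time': 2.0, 'tool_pos': [161.339, 629.621, 214.632], 'orientation': [0.125, 0.992, -0.0, -0.0], 'contact_force': [0.679, -0.08, 0.091], 'ft_torque': [0.033, -0.038, 0.028], 'finger_gap': 95.244, 'grasp_force': 0.0, 'joint_positions': [1.237, 0.124, 1.65, 0.0, 1.368, -0.083]}
[[0.25, -0.93, -0.27, 84.76], [0.97, 0.24, 0.07, 649.77], [-0.0, -0.28, 0.96, 384.44], [0.0, 0.0, 0.0, 1.0]] 415.76330741243714
scoop []
scoop_grip []
mat [(0.72, [371.0, 429.0, 5.0])]
```

View pics/wrist1.png

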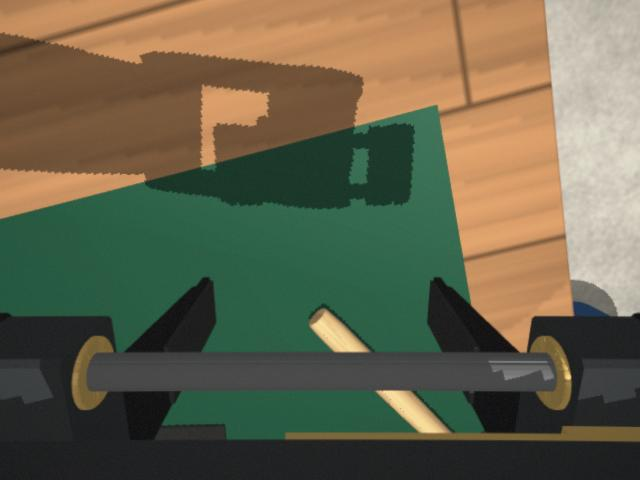

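{"op": "carry_out", "data": {"motion": [{"dx":-0.02,"dy":-0.013,"dz":0,"turn":-2.87,"gripper":1},{"dx":-0.033,"dy":-0.0215,"dz":0.005,"turn":0,"gripper":1},{"dx":-0.033,"dy":-0.0215,"dz":0.005,"turn":0,"gripper":1},{"dx":-0.033,"dy":-0.0215,"dz":0.005,"turn":0,"gripper":1},{"dx":-0.033,"dy":-0.0215,"dz":0.005,"turn":0,"gripper":1},{"dx":-0.033,"dy":-0.0215,"dz":0.005,"turn":0,"gripper":1},{"dx":-0.033,"dy":-0.0215,"dz":0.005,"turn":0,"gripper":1},{"dx":-0.033,"dy":-0.0215,"dz":0.005,"turn":0,"gripper":1}]}}

```text
time: 2.87
tool_pos: [374.9, 417.1, 179.7]
orientation: [0.1, 0.995, 0.0, 0.0]
contact_force: [0.4, 0.6, 0.6]
finger_gap: 94.9
grasp_force: 0.0
```

{"op": "carry_out", "data": {"motion": [{"dx":-0.033,"dy":-0.0215,"dz":0.014,"turn":0,"gripper":1},{"dx":-0.025,"dy":-0.0165,"dz":0.014,"turn":0,"gripper":1},{"dx":-0.007,"dy":-0.005,"dz":0.001,"turn":0,"gripper":1},{"dx":0,"dy":0,"dz":0,"turn":0,"gripper":0.6},{"dx":0,"dy":0,"dz":0,"turn":0,"gripper":0.6}]}}

```text
time: 3.28
tool_pos: [428.8, 363.9, 151.1]
orientation: [0.101, 0.995, 0.0, -0.0]
contact_force: [-0.1, 1.1, 1.0]
finger_gap: 86.6
grasp_force: 0.0
```

```bash
python3 - <<'E'
from h import *
rd()
p=camera('wrist'); save(p,'wrist1.png')
v,u=np.mgrid[0:480,0:640]; A,ok=pts(p,np.c_[u.ravel(),v.ravel()]); A[~ok]=1e5; H=cv2.cvtColor(p['color'],cv2.COLOR_RGB2HSV).reshape(-1,3)
P=A;k=(P[:,2]>40)&(P[:,2]<105)&(P[:,0]<480)&(P[:,0]>350)&(abs(P[:,1]-365)<40)&(H[:,0]<20)&(H[:,1]>80)
hd=P[k];c=hd.mean(0);V=np.linalg.svd(hd-c,full_matrices=False)[2][0];V*=np.sign(V[0]);t=(hd-c)@V
print(len(hd),c.round(1),V.round(3),np.degrees(np.arctan2(V[1],V[0])),(c+V*t.min()).round(1),(c+V*t.max()).round(1))
for l in('scoop','scoop_grip'): print(l,[(round(r['conf'],2),np.round(w(p,r['at'])).tolist()) for r in recognise(p,l)])
# lateral extent
n=np.array([-V[1],V[0]])/np.hypot(*V[:2]); d=(hd[:,:2]-c[:2])@n; print(np.percentile(d,[2,50,98]))
E
```

```text
{'time': 3.283, 'tool_pos': [428.845, 363.942, 151.109], 'orientation': [0.101, 0.995, 0.0, -0.0], 'contact_force': [-0.057, 1.09, 0.963], 'ft_torque': [0.057, -0.014, -0.07], 'finger_gap': 86.639, 'grasp_force': 0.0, 'joint_positions': [0.608, -0.02, 1.91, 0.001, 1.252, -0.762]}
4060 [419.5 370.1  77.9] [ 0.874 -0.119 -0.472] -7.774785163371879 [384. 375.  97.] [477.6 362.2  46.5]
scoop [(0.79, [483.0, 363.0, 36.0]), (0.65, [318.0, 195.0, 4.0])]
scoop_grip [(0.9, [320.0, 198.0, -0.0]), (0.86, [489.0, 368.0, 30.0])]
[-9.47998559e+00 -1.85016392e-03  9.44789654e+00]
```

View pics/wrist1.png

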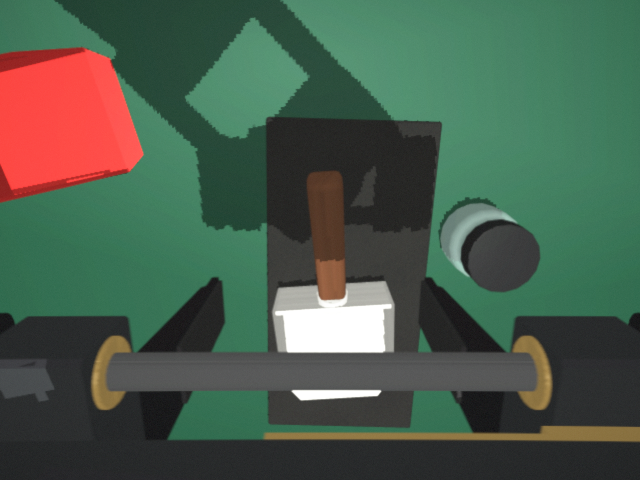

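```bash
python3 - <<'E'
from h import *
p=camera('wrist')
v,u=np.mgrid[0:480,0:640]; A,ok=pts(p,np.c_[u.ravel(),v.ravel()]); A[~ok]=1e5; H=cv2.cvtColor(p['color'],cv2.COLOR_RGB2HSV).reshape(-1,3)
k=(u.ravel()>270)&(u.ravel()<400)&(v.ravel()>278)&(v.ravel()<300)&(H[:,1]<60)&(H[:,2]>120)&(A[:,2]>35)&(A[:,2]<56)
B=A[k]; f=np.polyfit(B[:,1],B[:,0],1); print(k.sum(),f,'yaw from back wall',-np.degrees(np.arctan(f[0])),B.mean(0), B[:,1].min(),B[:,1].max())
m=(A[:,2]<9)&(A[:,2]>-3)&(H[:,2]<75)&(H[:,1]<70)&(abs(A[:,0]-480)<180)&(abs(A[:,1]-373)<110)
r=cv2.minAreaRect(A[m][:,:2].astype(np.float32)); print('mat',r)
go(430,368.3,45,-8.5)
E
```

```text
115 [3.12901127e-01 3.62009495e+02] yaw from back wall -17.374960405497166 [481.0774375  380.52896735  38.98985837] 350.88896688401394 404.67390677593113
mat ((495.68994140625, 400.55963134765625), (188.76211547851562, 269.6613464355469), 76.72361755371094)
heading -8.50 turn -2.88  dx -0.0012 dy 0.0035 dz 0.1067 tool z [ 0.001  0.001 -1.   ]
```

{"op": "carry_out", "data": {"motion": [{"dx":0,"dy":0,"dz":0,"turn":-2.88,"gripper":0.6},{"dx":-0.0012,"dy":0.0035,"dz":0.03,"turn":0,"gripper":0.6},{"dx":0,"dy":0,"dz":0.038,"turn":0,"gripper":0.6},{"dx":0,"dy":0,"dz":0.0385,"turn":0,"gripper":0.6},{"dx":0,"dy":0,"dz":0,"turn":0,"gripper":0.3},{"dx":0,"dy":0,"dz":0,"turn":0,"gripper":0.15},{"dx":0,"dy":0,"dz":0,"turn":0,"gripper":0.15},{"dx":0,"dy":0,"dz":0,"turn":0,"gripper":0.15}], "grip_force": 4}}

```text
time: 4.15
tool_pos: [432.4, 368.6, 47.7]
orientation: [0.075, 0.997, 0.002, 0.002]
contact_force: [0.8, 0.7, -0.5]
finger_gap: 35.7
grasp_force: 0.0
```

{"op": "carry_out", "data": {"motion": [{"dx":0,"dy":0,"dz":0,"turn":0,"gripper":0.1},{"dx":0,"dy":0,"dz":0,"turn":0,"gripper":0.1},{"dx":0,"dy":0,"dz":0,"turn":0,"gripper":0.1},{"dx":0,"dy":0,"dz":0,"turn":0,"gripper":0.1},{"dx":0,"dy":0,"dz":0,"turn":0,"gripper":0.1}], "grip_force": 4}}

```text
time: 4.57
tool_pos: [431.1, 367.6, 45.5]
orientation: [0.075, 0.997, 0.001, 0.001]
contact_force: [-1.2, 1.8, 3.2]
finger_gap: 20.1
grasp_force: 4.0
```

```bash
cat >> h.py <<'E'
def pitch(p,box,zr=(30,400)):
    "handle line (brown) inside a world xy box"
    v,u=np.mgrid[0:480,0:640]; A,ok=pts(p,np.c_[u.ravel(),v.ravel()]); H=cv2.cvtColor(p['color'],cv2.COLOR_RGB2HSV).reshape(-1,3)
    x0,x1,y0,y1=box; k=ok&(A[:,0]>x0)&(A[:,0]<x1)&(A[:,1]>y0)&(A[:,1]<y1)&(A[:,2]>zr[0])&(A[:,2]<zr[1])&(H[:,0]<20)&(H[:,1]>80)
    hd=A[k];c=np.median(hd,0);hd=hd[np.linalg.norm(hd-c,axis=1)<80];c=hd.mean(0);V=np.linalg.svd(hd-c,full_matrices=False)[2][0];V*=np.sign(V[0]);t=(hd-c)@V
    print('handle n',len(hd),'c',c.round(1),'yaw %.1f'%np.degrees(np.arctan2(V[1],V[0])),'nose-down %.1f'%(np.degrees(np.arcsin(-V[2]))-30),(c+V*t.min()).round(1),(c+V*t.max()).round(1))
E
python3 - <<'E'
from h import *
rd()
pitch(camera('wrist'),(340,490,300,430))
E
```

```text
{'time': 4.567, 'tool_pos': [431.134, 367.581, 45.456], 'orientation': [0.075, 0.997, 0.001, 0.001], 'contact_force': [-1.167, 1.797, 3.194], 'ft_torque': [0.333, 0.218, 0.065], 'finger_gap': 20.069, 'grasp_force': 3.992, 'joint_positions': [0.611, 0.107, 1.972, 0.001, 1.06, -0.81]}
handle n 8468 c [404.4 371.5  85.3] yaw -7.7 nose-down -1.6 [374.8 375.5 101.4] [449.  365.5  60.9]
```

{"op": "carry_out", "data": {"motion": [{"dx":-0.004,"dy":0,"dz":-0.0097,"turn":0,"gripper":0.1},{"dx":-0.0045,"dy":0,"dz":-0.0094,"turn":0,"gripper":0.1},{"dx":-0.0051,"dy":0,"dz":-0.0091,"turn":0,"gripper":0.1},{"dx":-0.0057,"dy":0,"dz":-0.0087,"turn":0,"gripper":0.1},{"dx":-0.0061,"dy":0,"dz":-0.0084,"turn":0,"gripper":0.1},{"dx":-0.0067,"dy":0,"dz":-0.0081,"turn":0,"gripper":0.1},{"dx":-0.0072,"dy":0,"dz":-0.0075,"turn":0,"gripper":0.1},{"dx":-0.0076,"dy":0,"dz":-0.0072,"turn":0,"gripper":0.1}], "grip_force": 4}}

```text
time: 5.28
tool_pos: [477.8, 359.7, 113.2]
orientation: [0.075, 0.997, 0.0, 0.0]
contact_force: [-0.4, -0.9, -1.0]
finger_gap: 19.9
grasp_force: 4.0
```

```bash
python3 - <<'E'
from h import *
rd()
pitch(camera('wrist'),(340,530,300,430)); p=camera('scene'); pitch(p,(340,530,300,430)); save(p,'s2.png',(340,160,580,340),3)
E
```

```text
{'time': 5.283, 'tool_pos': [477.839, 359.657, 113.215], 'orientation': [0.075, 0.997, 0.0, 0.0], 'contact_force': [-0.36, -0.939, -1.008], 'ft_torque': [0.028, 0.049, -0.056], 'finger_gap': 19.897, 'grasp_force': 4.0, 'joint_positions': [0.555, 0.094, 1.859, -0.0, 1.188, -0.865]}
handle n 4535 c [450.5 364.1 173.3] yaw -9.6 nose-down 23.9 [427.  368.1 205.9] [494.  356.7 112.7]
handle n 275 c [486.  357.9 132.8] yaw -5.5 nose-down 27.3 [453.5 361.  183.6] [508.5 355.7  97.4]
```

View pics/s2.png

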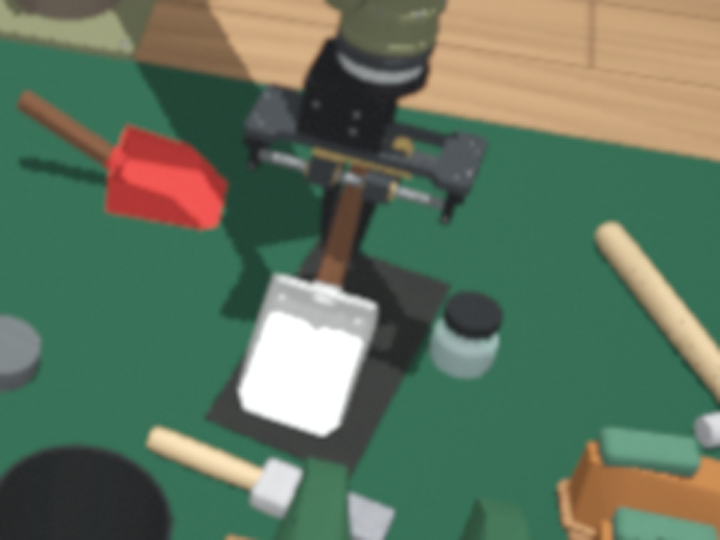

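{"op": "carry_out", "data": {"motion": [{"dx":0,"dy":0,"dz":0,"turn":0,"gripper":0.1},{"dx":0,"dy":0,"dz":0,"turn":0,"gripper":0.1},{"dx":0,"dy":0,"dz":-0.01,"turn":0,"gripper":0.1},{"dx":0,"dy":0,"dz":-0.025,"turn":0,"gripper":0.1},{"dx":0,"dy":0,"dz":-0.035,"turn":0,"gripper":0.1},{"dx":0,"dy":0,"dz":-0.03,"turn":0,"gripper":0.1},{"dx":0,"dy":0,"dz":-0.01,"turn":0,"gripper":0.1}], "grip_force": 50}}

```text
time: 5.97
tool_pos: [477.7, 360.9, 227.3]
orientation: [0.075, 0.997, 0.002, 0.002]
contact_force: [1.2, -0.4, 0.1]
finger_gap: 19.5
grasp_force: 50.0
```

```bash
python3 - <<'E'
from h import *
rd()
pitch(camera('wrist'),(340,530,300,430)); go(440.5,4.8,220,-8.1)
E
```

```text
{'time': 5.967, 'tool_pos': [477.726, 360.874, 227.254], 'orientation': [0.075, 0.997, 0.002, 0.002], 'contact_force': [1.196, -0.435, 0.125], 'ft_torque': [0.076, 0.0, 0.01], 'finger_gap': 19.483, 'grasp_force': 50.0, 'joint_positions': [0.557, 0.001, 1.758, 0.001, 1.378, -0.864]}
handle n 4565 c [450.1 366.2 289.6] yaw -39.6 nose-down 31.6 [430.6 382.3 336.4] [476.9 344.1 225.4]
heading -8.10 turn -0.50  dx -0.0129 dy -0.3580 dz 0.0076 tool z [ 0.005  0.004 -1.   ]
```

{"op": "carry_out", "data": {"motion": [{"dx":-0.001,"dy":-0.015,"dz":0,"turn":-0.5,"gripper":0.1},{"dx":-0.001,"dy":-0.03,"dz":0,"turn":0,"gripper":0.1},{"dx":-0.001,"dy":-0.036,"dz":0,"turn":0,"gripper":0.1},{"dx":-0.001,"dy":-0.036,"dz":0,"turn":0,"gripper":0.1},{"dx":-0.001,"dy":-0.036,"dz":0,"turn":0,"gripper":0.1},{"dx":-0.001,"dy":-0.036,"dz":0,"turn":0,"gripper":0.1},{"dx":-0.001,"dy":-0.036,"dz":0,"turn":0,"gripper":0.1},{"dx":-0.001,"dy":-0.036,"dz":0,"turn":0,"gripper":0.1}], "grip_force": 50}}

```text
time: 6.68
tool_pos: [445.6, 98.9, 219.3]
orientation: [0.07, 0.998, -0.0, -0.002]
contact_force: [-0.1, -0.8, -0.3]
finger_gap: 19.6
grasp_force: 50.0
```

{"op": "carry_out", "data": {"motion": [{"dx":-0.001,"dy":-0.036,"dz":0,"turn":0,"gripper":0.1},{"dx":-0.002,"dy":-0.033,"dz":0,"turn":0,"gripper":0.1},{"dx":-0.002,"dy":-0.02,"dz":0,"turn":0,"gripper":0.1},{"dx":0,"dy":-0.008,"dz":0,"turn":0,"gripper":0.1},{"dx":0,"dy":0,"dz":0,"turn":0,"gripper":0.1}], "grip_force": 50}}

```text
time: 7.1
tool_pos: [437.8, 2.6, 220.1]
orientation: [0.072, 0.997, 0.0, -0.002]
contact_force: [0.3, 1.1, -1.9]
finger_gap: 19.7
grasp_force: 50.0
```

```bash
python3 - <<'E'
from h import *
rd(); go(440.5,4.8,140,-8.1)
p=camera('top'); save(p,'t3.png',(280,160,400,310),4)
q=camera('scene'); pitch(q,(360,520,-50,60),(120,400)); pitch(p,(360,520,-50,60),(120,400))
# bowl lateral: white pts above bin
v,u=np.mgrid[0:480,0:640]
for pp in(p,q):
    A,ok=pts(pp,np.c_[u.ravel(),v.ravel()]); H=cv2.cvtColor(pp['color'],cv2.COLOR_RGB2HSV).reshape(-1,3)
    t=np.radians(-8.1); Q=A[:,:2]-[589.6,-16.4]; a=Q@[np.cos(t),np.sin(t)]; b=Q@[-np.sin(t),np.cos(t)]
    k=ok&(A[:,2]>98)&(A[:,2]<170)&(abs(b)<80)&(a>-140)&(a<20)
    for x in range(-130,10,20):
        kk=k&(abs(a-x)<10)
        if kk.sum()>8: print(x,kk.sum(),np.percentile(b[kk],[3,97]).round(1),np.median(A[kk,2]).round(0))
    print([(round(r['conf'],2),np.round(w(pp,r['at'])).tolist()) for r in recognise(pp,'tablet0')])
E
```

```text
{'time': 7.1, 'tool_pos': [437.789, 2.632, 220.089], 'orientation': [0.072, 0.997, 0.0, -0.002], 'contact_force': [0.256, 1.101, -1.94], 'ft_torque': [0.033, 0.047, 0.006], 'finger_gap': 19.735, 'grasp_force': 49.999, 'joint_positions': [-0.117, -0.372, 2.091, 0.0, 1.427, -1.543]}
heading -8.10 turn -0.18  dx -0.0024 dy 0.0025 dz 0.0801 tool z [-0.004  0.001 -1.   ]
handle n 206 c [447.9  -1.2 238.6] yaw 29.9 nose-down 40.5 [428.  -12.7 303.7] [459.7   5.6 200.3]
handle n 9 c [403.6   8.  282.4] yaw 79.7 nose-down -33.5 [402.2  -0.  281.9] [404.8  14.5 282.8]
-70 39 [-45.3  38.8] 124.0
-50 176 [-42.7  35.3] 117.0
[(0.54, [680.0, -13.0, 16.0]), (0.38, [572.0, -21.0, 21.0])]
-130 178 [-44.7  39.4] 160.0
-110 235 [-45.4  40.8] 151.0
-90 266 [-45.7  40.9] 140.0
-70 308 [-46.4  40.9] 130.0
-50 247 [-45.4  40.5] 119.0
[(0.61, [569.0, -25.0, 17.0]), (0.41, [611.0, -30.0, 20.0])]
```

View pics/t3.png

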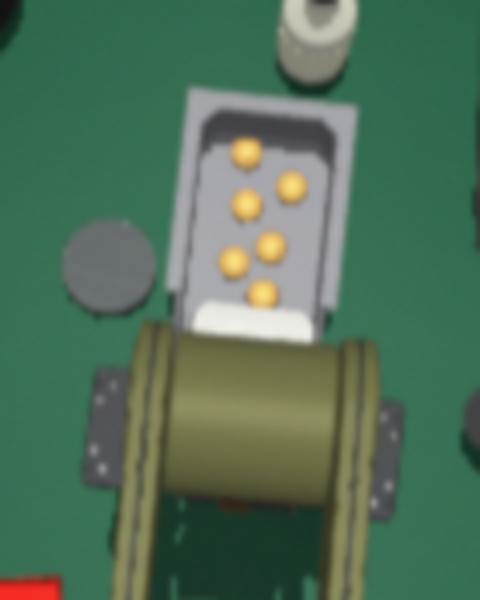

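{"op": "carry_out", "data": {"motion": [{"dx":-0.0024,"dy":0.0025,"dz":0.02,"turn":0,"gripper":0.1},{"dx":0,"dy":0,"dz":0.03,"turn":0,"gripper":0.1},{"dx":0,"dy":0,"dz":0.03,"turn":0,"gripper":0.1},{"dx":0,"dy":0,"dz":0.015,"turn":0,"gripper":0.1},{"dx":0,"dy":0,"dz":0.005,"turn":0,"gripper":0.1},{"dx":0,"dy":0,"dz":0,"turn":0,"gripper":0.1}], "grip_force": 50}}

```text
time: 7.8
tool_pos: [440.7, 6.8, 120.6]
orientation: [0.07, 0.998, 0.0, -0.002]
contact_force: [-1.0, 0.4, -1.6]
finger_gap: 19.5
grasp_force: 50.0
```

{"op": "carry_out", "data": {"motion": [{"dx":0,"dy":0,"dz":0.002,"turn":0,"gripper":0.1},{"dx":0,"dy":0,"dz":0.003,"turn":0,"gripper":0.1},{"dx":0,"dy":0,"dz":0,"turn":0,"gripper":0.1}], "grip_force": 20}}

```text
time: 8.05
tool_pos: [442.7, 5.8, 118.4]
orientation: [0.071, 0.998, -0.0, 0.001]
contact_force: [0.6, 0.6, -2.7]
finger_gap: 19.5
grasp_force: 20.0
```

```bash
cat >> h.py <<'E'
def bowl(bx=589.6,by=-16.4,yaw=-8.1,names=('scene','top'),zmax=170):
    v,u=np.mgrid[0:480,0:640]; t=np.radians(yaw)
    for n in names:
        pp=camera(n); A,ok=pts(pp,np.c_[u.ravel(),v.ravel()]); H=cv2.cvtColor(pp['color'],cv2.COLOR_RGB2HSV).reshape(-1,3)
        Q=A[:,:2]-[bx,by]; a=Q@[np.cos(t),np.sin(t)]; b=Q@[-np.sin(t),np.cos(t)]
        k=ok&(A[:,2]<zmax)&(abs(b)<25)&(a>-200)&(a<110)&(H[:,1]<40)&(H[:,2]>190)
        print(n,[(x,int(kk.sum()),round(float(np.median(A[kk,2])))) for x in range(-200,110,15) for kk in[k&(abs(a-x)<8)] if kk.sum()>8])
        print([(round(r['conf'],2),np.round([(np.array(w(pp,r['at'])[:2])-[bx,by])@[np.cos(t),np.sin(t)],(np.array(w(pp,r['at'])[:2])-[bx,by])@[-np.sin(t),np.cos(t)],w(pp,r['at'])[2]]).tolist()) for r in recognise(pp,'tablet0')])
E
python3 - <<'E'
from h import *
go(440.5,4.8,113,-8.1); bowl(); rd()
E
```

```text
heading -8.10 turn 0.00  dx 0.0020 dy -0.0013 dz 0.0054 tool z [ 0.002 -0.    -1.   ]
scene [(-125, 34, 58), (-110, 149, 52), (-95, 102, 42), (-80, 103, 35), (-65, 95, 27), (-50, 93, 19), (-35, 52, 11), (-20, 12, 9), (40, 13, 7)]
[(0.47, [-16.0, -11.0, 16.0])]
top [(-65, 44, 24), (-50, 80, 17), (-35, 33, 10)]
[(0.52, [51.0, 10.0, 17.0]), (0.52, [90.0, 17.0, 14.0]), (0.46, [-18.0, -7.0, 17.0]), (0.41, [5.0, 10.0, 17.0])]
{'time': 8.25, 'tool_pos': [442.327, 5.621, 118.052], 'orientation': [0.071, 0.997, -0.0, 0.001], 'contact_force': [0.869, -0.536, -1.288], 'ft_torque': [0.008, 0.04, -0.057], 'finger_gap': 19.7, 'grasp_force': 20.0, 'joint_positions': [-0.109, -0.276, 2.194, 0.0, 1.223, -1.538]}
```

{"op": "carry_out", "data": {"motion": [{"dx":0,"dy":-0.001,"dz":0.004,"turn":0,"gripper":0.1},{"dx":-0.008,"dy":0,"dz":0,"turn":0,"gripper":0.1},{"dx":-0.012,"dy":0,"dz":0,"turn":0,"gripper":0.1},{"dx":-0.012,"dy":0,"dz":0,"turn":0,"gripper":0.1},{"dx":-0.012,"dy":0,"dz":0,"turn":0,"gripper":0.1},{"dx":-0.006,"dy":0,"dz":0,"turn":0,"gripper":0.1},{"dx":0,"dy":0,"dz":0,"turn":0,"gripper":0.1}], "grip_force": 15}}

```text
time: 8.83
tool_pos: [492.4, -2.7, 113.3]
orientation: [0.071, 0.997, -0.0, 0.0]
contact_force: [-0.6, 0.1, -1.3]
finger_gap: 20.0
grasp_force: 15.0
```

```bash
python3 - <<'E'
from h import *
go(440.5+48*.99,4.8-48*.141,113,-8.1); bowl(); rd()
E
```

```text
heading -8.10 turn -0.04  dx 0.0044 dy 0.0001 dz 0.0003 tool z [ 0. -0. -1.]
scene [(-65, 121, 52), (-50, 112, 41), (-35, 110, 33), (-20, 100, 26), (-5, 89, 19), (10, 57, 14), (25, 11, 20)]
[(0.61, [15.0, -337.0, 252.0]), (0.59, [23.0, -10.0, 21.0])]
top [(10, 27, 8)]
[(0.54, [73.0, -27.0, 14.0]), (0.53, [25.0, -9.0, 19.0]), (0.46, [52.0, 9.0, 15.0]), (0.45, [90.0, 16.0, 15.0]), (0.3, [157.0, -188.0, 39.0])]
{'time': 9.033, 'tool_pos': [490.912, -2.326, 113.222], 'orientation': [0.071, 0.997, -0.0, -0.0], 'contact_force': [0.462, -0.134, -0.214], 'ft_torque': [-0.018, 0.043, -0.011], 'finger_gap': 20.086, 'grasp_force': 15.0, 'joint_positions': [-0.114, -0.147, 2.095, -0.0, 1.194, -1.543]}
```

{"op": "carry_out", "data": {"motion": [{"dx":0.0076,"dy":0,"dz":0.0072,"turn":0,"gripper":0.1},{"dx":0.0072,"dy":0,"dz":0.0075,"turn":0,"gripper":0.1},{"dx":0.0067,"dy":0,"dz":0.0081,"turn":0,"gripper":0.1},{"dx":0.0061,"dy":0,"dz":0.0084,"turn":0,"gripper":0.1},{"dx":0.0057,"dy":0,"dz":0.0087,"turn":0,"gripper":0.1},{"dx":0.0051,"dy":0,"dz":0.0091,"turn":0,"gripper":0.1},{"dx":0.0045,"dy":0,"dz":0.0094,"turn":0,"gripper":0.1},{"dx":0.003,"dy":0,"dz":0.0085,"turn":0,"gripper":0.1}], "grip_force": 12}}

```text
time: 9.7
tool_pos: [445.4, 4.2, 45.6]
orientation: [0.071, 0.997, 0.0, 0.0]
contact_force: [0.0, -0.4, 5.0]
finger_gap: 19.8
grasp_force: 12.0
```

```bash
python3 - <<'E'
from h import *
bowl(); rd(); go(589.6,-16.4,45,-8.1); pitch(camera('wrist'),(380,500,-40,60))
E
```

```text
scene [(-95, 130, 38), (-80, 100, 15), (-65, 50, 12), (-50, 53, 12), (-35, 60, 14), (-20, 54, 14), (-5, 63, 15), (10, 49, 16), (25, 12, 24)]
[]
top [(-65, 72, 13), (-50, 89, 14), (-35, 86, 14), (-20, 89, 16), (-5, 84, 17), (10, 85, 18)]
[(0.64, [79.0, -26.0, 13.0]), (0.59, [55.0, 9.0, 19.0]), (0.49, [161.0, -192.0, 39.0]), (0.47, [29.0, 16.0, 22.0]), (0.44, [24.0, 383.0, 19.0]), (0.4, [89.0, 16.0, 15.0]), (0.23, [-34.0, 0.0, 17.0])]
{'time': 9.9, 'tool_pos': [444.99, 4.227, 45.669], 'orientation': [0.071, 0.997, 0.0, -0.001], 'contact_force': [0.24, 0.105, -1.144], 'ft_torque': [0.033, 0.144, -0.001], 'finger_gap': 19.78, 'grasp_force': 12.0, 'joint_positions': [-0.111, -0.167, 2.238, 0.0, 1.072, -1.54]}
heading -8.10 turn -0.02  dx -0.1461 dy -0.0000 dz 0.0007 tool z [-0.002  0.    -1.   ]
handle n 8633 c [420.5   8.   82.7] yaw -8.2 nose-down -3.8 [390.1  12.4  97.8] [488.5  -1.8  48.8]
```

{"op": "carry_out", "data": {"motion": [{"dx":0.004,"dy":0,"dz":0,"turn":0,"gripper":0.1},{"dx":0.004,"dy":0,"dz":-0.002,"turn":0,"gripper":0.1},{"dx":0,"dy":0,"dz":-0.003,"turn":0,"gripper":0.1},{"dx":0,"dy":0,"dz":0,"turn":0,"gripper":0.1},{"dx":0,"dy":0,"dz":0,"turn":0,"gripper":0.1}], "grip_force": 3.2}}

```text
time: 10.37
tool_pos: [437.9, 5.3, 52.2]
orientation: [0.071, 0.997, 0.0, 0.0]
contact_force: [-1.6, 0.8, 3.7]
finger_gap: 20.1
grasp_force: 3.2
```

```bash
python3 - <<'E'
from h import *
bowl(); rd(); pitch(camera('wrist'),(380,500,-40,60))
E
```

```text
scene [(-95, 141, 38), (-80, 54, 12), (-65, 56, 12), (-50, 58, 12), (-35, 63, 11), (-20, 53, 10), (-5, 64, 10), (10, 26, 10)]
[(0.55, [-177.0, 473.0, 42.0])]
top [(-80, 40, 11), (-65, 85, 10), (-50, 86, 10), (-35, 82, 10), (-20, 83, 9), (-5, 81, 8), (10, 30, 8)]
[(0.61, [77.0, -23.0, 18.0]), (0.42, [55.0, 9.0, 18.0])]
{'time': 10.567, 'tool_pos': [437.755, 5.282, 51.567], 'orientation': [0.071, 0.997, 0.0, -0.0], 'contact_force': [-2.879, 0.115, 3.065], 'ft_torque': [0.028, 0.311, 0.055], 'finger_gap': 20.02, 'grasp_force': 3.2, 'joint_positions': [-0.111, -0.196, 2.252, 0.0, 1.086, -1.54]}
handle n 7993 c [412.2   9.2  93. ] yaw -8.1 nose-down 1.7 [380.9  13.7 112.6] [454.    3.3  67. ]
```

{"op": "carry_out", "data": {"motion": [{"dx":0,"dy":0,"dz":0,"turn":0,"gripper":0.1},{"dx":-0.006,"dy":-0.0006,"dz":0,"turn":0,"gripper":0.1},{"dx":-0.01,"dy":0,"dz":0.001,"turn":0,"gripper":0.1},{"dx":-0.01,"dy":0,"dz":0.001,"turn":0,"gripper":0.1},{"dx":-0.01,"dy":0,"dz":0,"turn":0,"gripper":0.1},{"dx":-0.01,"dy":0,"dz":0,"turn":0,"gripper":0.1},{"dx":-0.01,"dy":0,"dz":0,"turn":0,"gripper":0.1},{"dx":-0.008,"dy":0,"dz":0,"turn":0,"gripper":0.1}], "grip_force": 25}}

```text
time: 11.28
tool_pos: [501.9, -4.5, 49.0]
orientation: [0.071, 0.997, -0.0, -0.0]
contact_force: [-0.6, -0.4, -2.1]
finger_gap: 20.0
grasp_force: 25.0
```

```bash
python3 - <<'E'
from h import *
bowl(); rd(); p=camera('top'); save(p,'t4.png',(290,170,390,280),5); pitch(camera('wrist'),(420,560,-40,60)); go(589.6,-16.4,45,-8.1)
E
```

```text
scene [(-35, 164, 38), (-20, 57, 10), (-5, 56, 8), (10, 57, 9), (25, 53, 9), (40, 21, 16)]
[]
top [(10, 58, 8), (25, 81, 8), (40, 59, 8), (55, 38, 8)]
[(0.53, [96.0, -38.0, 15.0]), (0.46, [69.0, -17.0, 19.0]), (0.43, [68.0, 28.0, 22.0]), (0.24, [170.0, -27.0, 113.0])]
{'time': 11.483, 'tool_pos': [500.831, -4.337, 48.93], 'orientation': [0.071, 0.997, 0.0, -0.001], 'contact_force': [-0.605, 0.412, -1.714], 'ft_torque': [0.013, 0.15, -0.016], 'finger_gap': 19.798, 'grasp_force': 25.0, 'joint_positions': [-0.116, -0.039, 2.115, 0.0, 1.066, -1.545]}
handle n 7982 c [ 4.752e+02 -4.000e-01  9.060e+01] yaw -8.2 nose-down 2.1 [443.7   4.1 110.6] [516.2  -6.3  64.6]
heading -8.10 turn -0.02  dx -0.0899 dy 0.0006 dz 0.0040 tool z [-0.001  0.    -1.   ]
```

View pics/t4.png

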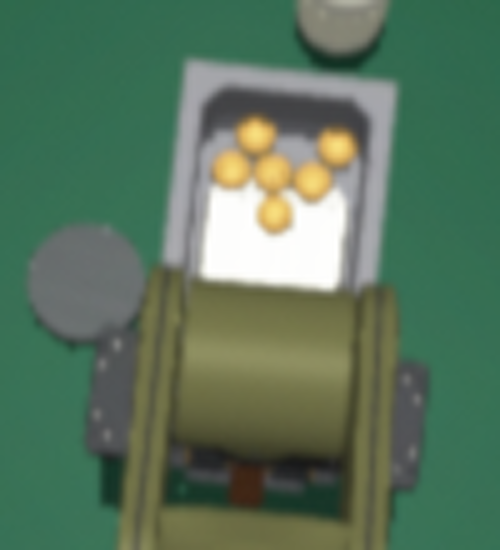

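{"op": "carry_out", "data": {"motion": [{"dx":-0.005,"dy":-0.002,"dz":0,"turn":0,"gripper":0.1},{"dx":-0.007,"dy":-0.002,"dz":0,"turn":0,"gripper":0.1},{"dx":-0.007,"dy":0,"dz":0,"turn":0,"gripper":0.1},{"dx":-0.006,"dy":0,"dz":0,"turn":0,"gripper":0.1},{"dx":-0.005,"dy":0,"dz":0,"turn":0,"gripper":0.1},{"dx":0,"dy":0,"dz":0,"turn":0,"gripper":0.1}], "grip_force": 30}}

```text
time: 12.08
tool_pos: [531.5, -12.8, 49.6]
orientation: [0.071, 0.997, -0.0, 0.0]
contact_force: [-0.5, -0.1, -2.0]
finger_gap: 20.0
grasp_force: 30.0
```

```bash
python3 - <<'E'
from h import *
bowl(names=('top',)); rd(); p=camera('top'); save(p,'t5.png',(290,170,390,280),5); pitch(camera('wrist'),(420,590,-40,60)); go(589.6,-16.4,45,-8.1)
E
```

```text
top [(55, 39, 8), (70, 13, 7), (85, 10, 9)]
[(0.6, [61.0, -2.0, 23.0]), (0.56, [89.0, 18.0, 21.0]), (0.49, [94.0, -37.0, 20.0]), (0.41, [69.0, 24.0, 22.0]), (0.37, [84.0, -9.0, 19.0])]
{'time': 12.183, 'tool_pos': [530.489, -12.597, 49.296], 'orientation': [0.071, 0.997, 0.0, -0.0], 'contact_force': [-0.148, 0.41, -2.929], 'ft_torque': [0.046, 0.221, -0.002], 'finger_gap': 20.11, 'grasp_force': 30.0, 'joint_positions': [-0.125, 0.027, 2.05, -0.0, 1.066, -1.554]}
handle n 7962 c [504.8  -8.6  91.1] yaw -8.5 nose-down 3.7 [472.2  -3.7 113.1] [545.6 -14.7  63.6]
heading -8.10 turn -0.02  dx -0.0595 dy 0.0045 dz 0.0042 tool z [-0.  0. -1.]
```

View pics/t5.png

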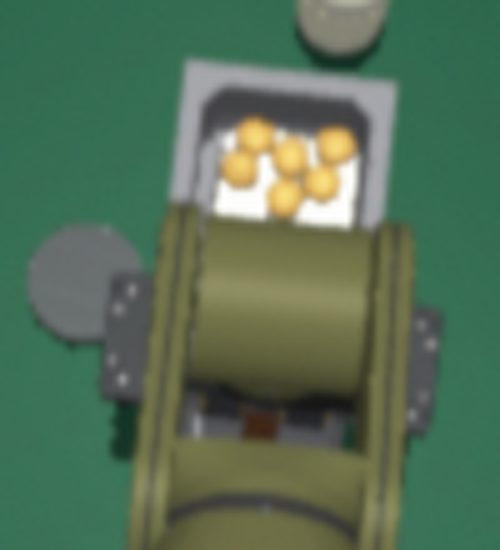

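{"op": "carry_out", "data": {"motion": [{"dx":-0.004,"dy":0,"dz":0,"turn":0,"gripper":0.1},{"dx":-0.004,"dy":0,"dz":0,"turn":0,"gripper":0.1},{"dx":0,"dy":0,"dz":0,"turn":0,"gripper":0.1}], "grip_force": 20}}

```text
time: 12.53
tool_pos: [536.8, -13.3, 49.2]
orientation: [0.071, 0.998, 0.0, -0.002]
contact_force: [-6.5, 1.0, 3.4]
finger_gap: 19.9
grasp_force: 20.0
```

{"op": "carry_out", "data": {"motion": [{"dx":0.001,"dy":0,"dz":0.003,"turn":0,"gripper":0.1},{"dx":0.002,"dy":0,"dz":0.003,"turn":0,"gripper":0.1},{"dx":0.002,"dy":0,"dz":0.003,"turn":0,"gripper":0.1},{"dx":0.003,"dy":0,"dz":0.003,"turn":0,"gripper":0.1},{"dx":0.003,"dy":0,"dz":0.003,"turn":0,"gripper":0.1},{"dx":0,"dy":0,"dz":0,"turn":0,"gripper":0.1}], "grip_force": 20}}

```text
time: 13.03
tool_pos: [529.2, -12.2, 36.6]
orientation: [0.071, 0.997, 0.0, 0.002]
contact_force: [-1.8, 1.3, 6.4]
finger_gap: 19.7
grasp_force: 20.0
```

```bash
python3 - <<'E'
from h import *
bowl(); rd(); pitch(camera('wrist'),(420,590,-40,60))
E
```

```text
scene [(-5, 188, 33), (10, 68, 10), (25, 60, 12), (40, 34, 14), (55, 15, 30)]
[(0.7, [30.0, 365.0, 19.0])]
top [(40, 52, 13), (55, 45, 13), (70, 15, 16)]
[(0.63, [68.0, 24.0, 32.0]), (0.55, [7.0, -337.0, 257.0]), (0.43, [59.0, 1.0, 29.0]), (0.42, [87.0, -6.0, 32.0])]
{'time': 13.233, 'tool_pos': [529.294, -12.188, 36.6], 'orientation': [0.071, 0.997, 0.0, 0.002], 'contact_force': [-2.153, 1.039, 4.876], 'ft_torque': [0.182, 0.297, 0.057], 'finger_gap': 19.727, 'grasp_force': 20.0, 'joint_positions': [-0.125, 0.04, 2.061, 0.0, 1.037, -1.554]}
handle n 9280 c [506.1  -8.6  73.6] yaw -8.2 nose-down -6.9 [475.7  -4.2  86.7] [574.9 -18.5  44. ]
```

{"op": "carry_out", "data": {"motion": [{"dx":0.003,"dy":0,"dz":0.003,"turn":0,"gripper":0.1},{"dx":0.003,"dy":0,"dz":0.003,"turn":0,"gripper":0.1},{"dx":0.003,"dy":0,"dz":0.003,"turn":0,"gripper":0.1},{"dx":0.003,"dy":0,"dz":0.001,"turn":0,"gripper":0.1},{"dx":0,"dy":0.002,"dz":0,"turn":0,"gripper":0.1}], "grip_force": 22}}

```text
time: 13.7
tool_pos: [515.9, -8.9, 24.8]
orientation: [0.071, 0.997, -0.0, 0.0]
contact_force: [-0.5, -1.9, 3.9]
finger_gap: 19.8
grasp_force: 22.0
```

{"op": "carry_out", "data": {"motion": [{"dx":0,"dy":0,"dz":0,"turn":0,"gripper":0.1},{"dx":0,"dy":0,"dz":0,"turn":0,"gripper":0.1},{"dx":0.003,"dy":0.002,"dz":-0.003,"turn":0,"gripper":0.1},{"dx":0.003,"dy":0,"dz":-0.007,"turn":0,"gripper":0.1},{"dx":0.003,"dy":0,"dz":-0.01,"turn":0,"gripper":0.1},{"dx":0,"dy":0,"dz":-0.01,"turn":0,"gripper":0.1}], "grip_force": 58}}

```text
time: 14.2
tool_pos: [504.9, -4.8, 53.8]
orientation: [0.071, 0.997, 0.0, -0.002]
contact_force: [0.4, 0.0, -3.0]
finger_gap: 19.8
grasp_force: 58.0
```

```bash
python3 - <<'E'
from h import *
bowl(); rd(); pitch(camera('wrist'),(400,590,-40,60))
E
```

```text
scene [(-35, 18, 72), (-20, 175, 60), (-5, 10, 54), (25, 33, 50), (40, 74, 53), (55, 63, 58), (70, 69, 63), (85, 44, 65)]
[(0.51, [-5.0, 1.0, 54.0]), (0.5, [27.0, -27.0, 62.0]), (0.46, [19.0, 21.0, 63.0]), (0.39, [20.0, -1.0, 65.0])]
top [(10, 9, 48), (25, 22, 53), (40, 92, 56), (55, 92, 59), (70, 97, 64), (85, 70, 68)]
[(0.71, [-93.0, -187.0, 178.0]), (0.5, [15.0, 22.0, 60.0]), (0.46, [21.0, -7.0, 61.0]), (0.37, [23.0, -34.0, 58.0])]
{'time': 14.4, 'tool_pos': [507.424, -5.236, 55.092], 'orientation': [0.071, 0.997, -0.0, 0.001], 'contact_force': [-0.34, 0.119, -2.086], 'ft_torque': [0.051, 0.225, 0.016], 'finger_gap': 19.662, 'grasp_force': 57.995, 'joint_positions': [-0.116, -0.034, 2.099, 0.0, 1.075, -1.545]}
handle n 10279 c [489.9  -2.5  87.5] yaw -8.3 nose-down -16.4 [455.8   2.5  95.9] [558.  -12.3  70.9]
```

{"op": "carry_out", "data": {"motion": [{"dx":0,"dy":0,"dz":-0.01,"turn":0,"gripper":0.1},{"dx":0,"dy":0,"dz":-0.02,"turn":0,"gripper":0.1},{"dx":0,"dy":0,"dz":-0.03,"turn":0,"gripper":0.1},{"dx":0,"dy":0,"dz":-0.03,"turn":0,"gripper":0.1},{"dx":0,"dy":0,"dz":-0.03,"turn":0,"gripper":0.1},{"dx":0,"dy":0,"dz":-0.03,"turn":0,"gripper":0.1},{"dx":0,"dy":0,"dz":-0.025,"turn":0,"gripper":0.1},{"dx":0,"dy":0,"dz":-0.02,"turn":0,"gripper":0.1}], "grip_force": 58}}

```text
time: 15.12
tool_pos: [507.5, -5.3, 252.6]
orientation: [0.071, 0.997, -0.0, 0.001]
contact_force: [0.3, 0.8, -1.9]
finger_gap: 19.7
grasp_force: 58.0
```

```bash
python3 - <<'E'
from h import *
rd(); 
t=np.radians(-8.1)
for n in('scene','top'):
    p=camera(n); 
    v,u=np.mgrid[0:480,0:640]; A,ok=pts(p,np.c_[u.ravel(),v.ravel()]); H=cv2.cvtColor(p['color'],cv2.COLOR_RGB2HSV).reshape(-1,3)
    Q=A[:,:2]-[589.6,-16.4]; a=Q@[np.cos(t),np.sin(t)]; b=Q@[-np.sin(t),np.cos(t)]
    c=ok&(H[:,0]>10)&(H[:,0]<30)&(H[:,1]>90)&(H[:,2]>140)&(abs(b)<60)&(abs(a)<125)
    print(n,'in bin',(c&(A[:,2]<90)).sum(),'held',(c&(A[:,2]>150)).sum(),A[c&(A[:,2]>150)].mean(0).round())
    print([(round(r['conf'],2),np.round(w(p,r['at'])).tolist()) for r in recognise(p,'tablet0')])
    k=(c&(A[:,2]>150)).reshape(480,640).astype(np.uint8); print(cv2.connectedComponentsWithStats(k)[2][1:].tolist())
pitch(camera('wrist'),(400,590,-40,60))
go(305,-283,252,-16.5)
E
```

```text
{'time': 15.117, 'tool_pos': [507.521, -5.305, 252.565], 'orientation': [0.071, 0.997, -0.0, 0.001], 'contact_force': [0.296, 0.809, -1.936], 'ft_torque': [0.003, 0.167, -0.03], 'finger_gap': 19.65, 'grasp_force': 57.995, 'joint_positions': [-0.116, -0.22, 1.918, -0.0, 1.441, -1.545]}
scene in bin 0 held 96 [516.  -1. 339.]
[(0.46, [618.0, -25.0, 261.0]), (0.41, [613.0, -47.0, 256.0])]
[[286, 108, 8, 9, 13], [324, 133, 17, 4, 23], [324, 140, 4, 3, 9], [294, 143, 3, 3, 4], [331, 142, 2, 2, 3], [334, 142, 1, 1, 1], [311, 148, 2, 2, 3], [293, 153, 1, 1, 1], [302, 157, 1, 1, 1], [319, 156, 1, 2, 2], [312, 161, 3, 4, 4], [303, 163, 1, 1, 1], [303, 177, 8, 7, 31]]
top in bin 0 held 127 [600. -22. 312.]
[(0.54, [613.0, -49.0, 259.0]), (0.4, [479.0, 372.0, 8.0])]
[[334, 200, 19, 6, 83], [354, 201, 9, 6, 44]]
handle n 10294 c [489.6  -2.6 282.1] yaw -8.0 nose-down -15.1 [455.4   2.2 291.3] [558.2 -12.3 263.7]
heading -16.50 turn 8.38  dx 0.1140 dy -0.3236 dz -0.0043 tool z [-0.003  0.    -1.   ]
```

{"op": "carry_out", "data": {"motion": [{"dx":0.008,"dy":-0.008,"dz":0,"turn":2.1,"gripper":0.1},{"dx":0.012,"dy":-0.018,"dz":0,"turn":2.1,"gripper":0.1},{"dx":0.012,"dy":-0.026,"dz":0,"turn":2.1,"gripper":0.1},{"dx":0.012,"dy":-0.03,"dz":0,"turn":2.08,"gripper":0.1},{"dx":0.012,"dy":-0.03,"dz":0,"turn":0,"gripper":0.1},{"dx":0.012,"dy":-0.03,"dz":0,"turn":0,"gripper":0.1},{"dx":0.012,"dy":-0.03,"dz":0,"turn":0,"gripper":0.1},{"dx":0.012,"dy":-0.03,"dz":0,"turn":0,"gripper":0.1}], "grip_force": 58}}

```text
time: 16.03
tool_pos: [364.1, -178.4, 247.2]
orientation: [0.144, 0.99, 0.001, -0.002]
contact_force: [0.2, -0.8, -2.4]
finger_gap: 19.9
grasp_force: 58.0
```

{"op": "carry_out", "data": {"motion": [{"dx":0.01,"dy":-0.03,"dz":0,"turn":0,"gripper":0.1},{"dx":0.006,"dy":-0.03,"dz":0,"turn":0,"gripper":0.1},{"dx":0.004,"dy":-0.026,"dz":0,"turn":0,"gripper":0.1},{"dx":0.002,"dy":-0.02,"dz":0,"turn":0,"gripper":0.1},{"dx":0,"dy":-0.01,"dz":0,"turn":0,"gripper":0.1},{"dx":0,"dy":0,"dz":0,"turn":0,"gripper":0.1}], "grip_force": 58}}

```text
time: 16.53
tool_pos: [311.1, -283.7, 247.7]
orientation: [0.145, 0.989, 0.001, -0.001]
contact_force: [0.3, 0.9, -2.4]
finger_gap: 19.3
grasp_force: 58.0
```

```bash
python3 - <<'E'
from h import *
rd(); go(305,-283,252,-16.5)
pitch(camera('wrist'),(240,380,-330,-220))
B=(477.7,-334.4);t=np.radians(-16.5)
v,u=np.mgrid[0:480,0:640]
for n in('top','scene'):
    p=camera(n); A,ok=pts(p,np.c_[u.ravel(),v.ravel()])
    Q=A[:,:2]-B; a=Q@[np.cos(t),np.sin(t)]; b=Q@[-np.sin(t),np.cos(t)]
    k=ok&(A[:,2]>200)&(A[:,2]<330)&(abs(b)<60)&(a>-150)&(a<40)
    print(n,[(x,int(kk.sum()),round(float(np.median(A[kk,2]))),np.percentile(b[kk],[3,97]).round().tolist()) for x in range(-140,40,15) for kk in[k&(abs(a-x)<8)] if kk.sum()>8])
    m=ok&(A[:,2]>158)&(A[:,2]<170)
    for s in(-1,1):
        kk=m&(a*s>55)&(abs(a)<80)&(abs(b)<45); bb=m&(b*s>55)&(abs(b)<80)&(abs(a)<45)
        print('rim x',s,kk.sum(),np.median(a[kk]) if kk.any() else 0,'y',bb.sum(),np.median(b[bb]) if bb.any() else 0)
    print([(round(r['conf'],2),np.round(w(p,r['at'])).tolist()) for r in recognise(p,'tablet0')])
E
```

```text
{'time': 16.533, 'tool_pos': [311.062, -283.661, 247.696], 'orientation': [0.145, 0.989, 0.001, -0.001], 'contact_force': [0.341, 0.893, -2.351], 'ft_torque': [0.052, 0.163, 0.02], 'finger_gap': 19.319, 'grasp_force': 57.995, 'joint_positions': [-0.867, -0.431, 2.087, -0.0, 1.489, -2.145]}
heading -16.50 turn -0.23  dx 0.0060 dy -0.0011 dz -0.0043 tool z [-0.002  0.002 -1.   ]
handle n 10320 c [ 294.2 -278.3  280.3] yaw -16.9 nose-down -16.1 [ 261.1 -268.2  288.9] [ 360.  -298.3  263.3]
top [(-125, 92, 267, [-20.0, 40.0]), (-110, 209, 248, [-41.0, 46.0]), (-95, 261, 248, [-42.0, 46.0]), (-80, 281, 251, [-42.0, 46.0]), (-65, 253, 252, [-42.0, 46.0]), (-50, 266, 248, [-42.0, 46.0]), (-35, 263, 252, [-42.0, 46.0]), (-20, 247, 256, [-41.0, 44.0]), (-5, 146, 259, [-34.0, 37.0])]
rim x -1 13 -71.41240618245293 y 43 -67.91651709436846
rim x 1 88 65.72209358766901 y 79 67.86103771534806
[(0.61, [411.0, -316.0, 252.0]), (0.61, [411.0, -289.0, 250.0]), (0.58, [387.0, -303.0, 246.0]), (0.56, [377.0, -326.0, 246.0]), (0.54, [404.0, -340.0, 248.0]), (0.48, [388.0, -278.0, 253.0]), (0.41, [553.0, -356.0, 262.0])]
scene [(-140, 36, 271, [-23.0, 16.0]), (-125, 34, 268, [-36.0, 15.0]), (-110, 233, 260, [-41.0, 47.0]), (-95, 137, 251, [-42.0, 48.0]), (-80, 108, 256, [-42.0, 48.0]), (-65, 194, 255, [-42.0, 48.0]), (-50, 136, 255, [-42.0, 49.0]), (-35, 110, 255, [-42.0, 48.0]), (-20, 95, 258, [-41.0, 48.0]), (-5, 53, 260, [-33.0, 38.0])]
rim x -1 86 -67.72057350912942 y 9 -66.60775638946478
rim x 1 40 73.0647314960583 y 93 67.13045795622226
[]
```

{"op": "carry_out", "data": {"motion": [{"dx":0.002,"dy":-0.001,"dz":0.012,"turn":0,"gripper":0.1},{"dx":0,"dy":-0.001,"dz":0.018,"turn":0,"gripper":0.1},{"dx":0,"dy":0,"dz":0.018,"turn":0,"gripper":0.1},{"dx":0,"dy":0,"dz":0.012,"turn":0,"gripper":0.1},{"dx":0,"dy":0,"dz":0.004,"turn":0,"gripper":0.1},{"dx":0,"dy":0,"dz":0,"turn":0,"gripper":0.1}], "grip_force": 58}}

```text
time: 17.28
tool_pos: [309.5, -283.2, 183.6]
orientation: [0.143, 0.99, 0.001, -0.001]
contact_force: [-0.1, 0.3, -2.4]
finger_gap: 19.5
grasp_force: 58.0
```

{"op": "carry_out", "data": {"motion": [{"dx":0,"dy":0,"dz":0.002,"turn":0,"gripper":0.1},{"dx":0,"dy":0,"dz":0.002,"turn":0,"gripper":0.1},{"dx":0,"dy":0,"dz":0.001,"turn":0,"gripper":0.1},{"dx":0,"dy":0,"dz":0,"turn":0,"gripper":0.1}], "grip_force": 30}}

```text
time: 17.62
tool_pos: [310.2, -284.5, 180.9]
orientation: [0.143, 0.99, -0.0, 0.0]
contact_force: [-0.5, 0.1, -2.0]
finger_gap: 20.3
grasp_force: 30.0
```

```bash
cat >> h.py <<'E'
def tankview():
    B=(477.7,-334.4);t=np.radians(-16.5); v,u=np.mgrid[0:480,0:640]
    for n in('top','scene'):
        p=camera(n); A,ok=pts(p,np.c_[u.ravel(),v.ravel()]); H=cv2.cvtColor(p['color'],cv2.COLOR_RGB2HSV).reshape(-1,3)
        Q=A[:,:2]-B; a=Q@[np.cos(t),np.sin(t)]; b=Q@[-np.sin(t),np.cos(t)]
        k=ok&(A[:,2]>60)&(A[:,2]<340)&(abs(b)<25)&(a>-150)&(a<60)
        print(n,[(x,int(kk.sum()),round(float(np.median(A[kk,2])))) for x in range(-140,60,15) for kk in[k&(abs(a-x)<8)] if kk.sum()>8])
        R=[(r['conf'],w(p,r['at'])) for r in recognise(p,'tablet0')]
        print('tab',[(round(c,2),np.round([(x[:2]-B)@[np.cos(t),np.sin(t)],(x[:2]-B)@[-np.sin(t),np.cos(t)],x[2]]).tolist()) for c,x in R])
E
python3 - <<'E'
from h import *
rd(); pitch(camera('wrist'),(240,380,-330,-220)); tankview()
E
```

```text
{'time': 17.617, 'tool_pos': [310.226, -284.492, 180.898], 'orientation': [0.143, 0.99, -0.0, 0.0], 'contact_force': [-0.499, 0.129, -1.97], 'ft_torque': [0.091, 0.216, -0.004], 'finger_gap': 20.255, 'grasp_force': 29.995, 'joint_positions': [-0.87, -0.395, 2.173, -0.0, 1.362, -2.153]}
handle n 10373 c [ 293.2 -279.1  213.4] yaw -16.7 nose-down -16.4 [ 260.2 -269.2  221.8] [ 359.  -298.9  196.7]
top [(-140, 36, 241), (-125, 74, 200), (-110, 104, 180), (-95, 115, 180), (-80, 127, 184), (-65, 111, 181), (-50, 127, 180), (-35, 129, 185), (-20, 132, 189), (-5, 87, 192), (10, 34, 83), (25, 96, 83), (40, 98, 82), (55, 81, 83)]
tab [(0.64, [-77.0, 22.0, 187.0]), (0.56, [-100.0, 26.0, 184.0]), (0.55, [-69.0, -32.0, 184.0]), (0.54, [-99.0, 3.0, 180.0]), (0.52, [-74.0, -5.0, 184.0]), (0.4, [-97.0, -21.0, 183.0]), (0.4, [203.0, 171.0, 39.0])]
scene [(-140, 122, 272), (-125, 32, 200), (-110, 111, 192), (-95, 24, 181), (-80, 24, 184), (-65, 205, 140), (-50, 34, 181), (-35, 42, 186), (-20, 42, 190), (-5, 29, 193)]
tab [(0.51, [-66.0, 3.0, 190.0]), (0.34, [70.0, 19.0, 117.0]), (0.31, [-79.0, 7.0, 190.0])]
```

{"op": "carry_out", "data": {"motion": [{"dx":0,"dy":0,"dz":0.003,"turn":0,"gripper":0.1},{"dx":0,"dy":0,"dz":0.003,"turn":0,"gripper":0.1},{"dx":0,"dy":0,"dz":0,"turn":0,"gripper":0.1}], "grip_force": 12}}

```text
time: 18.12
tool_pos: [310.0, -284.5, 174.4]
orientation: [0.144, 0.99, -0.0, 0.0]
contact_force: [-1.5, -0.0, 0.8]
finger_gap: 20.1
grasp_force: 12.0
```

{"op": "carry_out", "data": {"motion": [{"dx":0,"dy":0,"dz":0,"turn":0,"gripper":0.1},{"dx":0,"dy":0,"dz":0,"turn":0,"gripper":0.1}], "grip_force": 5}}

```text
time: 18.28
tool_pos: [310.1, -284.4, 174.5]
orientation: [0.144, 0.99, -0.0, 0.0]
contact_force: [-0.9, -0.2, -0.5]
finger_gap: 20.2
grasp_force: 5.0
```

```bash
python3 - <<'E'
from h import *
rd(); pitch(camera('wrist'),(240,380,-330,-220)); tankview()
E
```

```text
{'time': 18.283, 'tool_pos': [310.086, -284.397, 174.485], 'orientation': [0.144, 0.99, -0.0, 0.0], 'contact_force': [-0.911, -0.169, -0.497], 'ft_torque': [-0.1, 0.218, -0.084], 'finger_gap': 20.161, 'grasp_force': 5.001, 'joint_positions': [-0.87, -0.39, 2.18, -0.0, 1.351, -2.153]}
handle n 10457 c [ 293.2 -279.1  206.7] yaw -16.7 nose-down -17.0 [ 259.6 -269.   214.8] [ 359.5 -299.   190.7]
top [(-140, 35, 197), (-125, 75, 194), (-110, 106, 174), (-95, 117, 175), (-80, 125, 179), (-65, 108, 176), (-50, 121, 175), (-35, 127, 180), (-20, 125, 185), (-5, 82, 187), (10, 38, 83), (25, 99, 83), (40, 99, 83), (55, 78, 83)]
tab [(0.6, [-73.0, -2.0, 178.0]), (0.59, [-96.0, -24.0, 176.0]), (0.4, [-97.0, 2.0, 177.0]), (0.39, [-103.0, 27.0, 181.0])]
scene [(-140, 127, 267), (-125, 31, 194), (-110, 110, 185), (-95, 28, 176), (-80, 21, 181), (-65, 193, 136), (-50, 35, 177), (-35, 41, 181), (-20, 40, 186), (-5, 31, 189)]
tab [(0.4, [-64.0, 1.0, 184.0])]
```

{"op": "carry_out", "data": {"motion": [{"dx":-0.004,"dy":0,"dz":-0.0106,"turn":0,"gripper":0.1},{"dx":-0.005,"dy":0,"dz":-0.0101,"turn":0,"gripper":0.1},{"dx":-0.0061,"dy":0,"dz":-0.0095,"turn":0,"gripper":0.1},{"dx":-0.0071,"dy":0,"dz":-0.0088,"turn":0,"gripper":0.1},{"dx":0,"dy":0,"dz":0,"turn":0,"gripper":0.1}], "grip_force": 5}}

```text
time: 18.95
tool_pos: [333.6, -291.9, 216.8]
orientation: [0.143, 0.99, -0.001, 0.002]
contact_force: [-0.6, 1.1, 0.9]
finger_gap: 20.1
grasp_force: 5.0
```

```bash
python3 - <<'E'
from h import *
rd(); pitch(camera('wrist'),(240,420,-340,-220)); tankview()
E
```

```text
{'time': 18.95, 'tool_pos': [333.606, -291.925, 216.762], 'orientation': [0.143, 0.99, -0.001, 0.002], 'contact_force': [-0.65, 1.077, 0.898], 'ft_torque': [-0.033, 0.051, 0.015], 'finger_gap': 20.09, 'grasp_force': 5.0, 'joint_positions': [-0.84, -0.363, 2.09, 0.001, 1.409, -2.124]}
handle n 7767 c [ 308.3 -284.   263.8] yaw -16.8 nose-down 6.8 [ 278.2 -274.9  287.4] [ 351.7 -297.2  229.9]
top [(-140, 14, 319), (-125, 27, 318), (-110, 69, 208), (-95, 104, 185), (-80, 116, 179), (-65, 111, 181), (-50, 106, 166), (-35, 109, 165), (-20, 113, 162), (-5, 92, 161), (10, 33, 83), (25, 97, 83), (40, 93, 82), (55, 85, 82)]
tab [(0.46, [-89.0, 27.0, 187.0])]
scene [(-140, 226, 259), (-125, 215, 314), (-110, 102, 210), (-95, 112, 200), (-80, 56, 182), (-65, 124, 169), (-50, 76, 169), (-35, 56, 167), (-20, 62, 165), (-5, 59, 163)]
tab [(0.56, [-91.0, 1.0, 183.0]), (0.55, [-88.0, -24.0, 183.0]), (0.43, [-61.0, 1.0, 185.0]), (0.43, [-61.0, -27.0, 183.0])]
```

Pivoting on the rim works exactly as planned (≈8° nose-down now). Continue the pour.

{"op": "carry_out", "data": {"motion": [{"dx":-0.008,"dy":0,"dz":-0.0081,"turn":0,"gripper":0.1},{"dx":-0.0087,"dy":0,"dz":-0.0072,"turn":0,"gripper":0.1},{"dx":-0.0095,"dy":0,"dz":-0.0062,"turn":0,"gripper":0.1},{"dx":-0.0101,"dy":0,"dz":-0.0052,"turn":0,"gripper":0.1},{"dx":-0.0105,"dy":0,"dz":-0.0041,"turn":0,"gripper":0.1},{"dx":-0.0109,"dy":0,"dz":-0.003,"turn":0,"gripper":0.1},{"dx":0,"dy":0,"dz":0,"turn":0,"gripper":0.1}], "grip_force": 5}}

```text
time: 19.78
tool_pos: [388.7, -307.6, 247.8]
orientation: [0.143, 0.99, -0.0, 0.001]
contact_force: [0.9, -1.0, -0.0]
finger_gap: 19.8
grasp_force: 5.0
```

```bash
python3 - <<'E'
from h import *
rd(); pitch(camera('wrist'),(240,480,-360,-220)); tankview()
E
```

```text
{'time': 19.783, 'tool_pos': [388.669, -307.592, 247.818], 'orientation': [0.143, 0.99, -0.0, 0.001], 'contact_force': [0.914, -0.964, -0.009], 'ft_torque': [-0.112, -0.2, -0.009], 'finger_gap': 19.846, 'grasp_force': 5.0, 'joint_positions': [-0.778, -0.245, 1.947, 0.0, 1.439, -2.062]}
handle n 4280 c [ 365.8 -300.8  314.5] yaw -8.6 nose-down 49.2 [ 357.5 -299.6  358.8] [ 380.2 -303.   238.1]
top [(-95, 23, 191), (-80, 49, 209), (-65, 24, 218), (-50, 11, 157), (-35, 44, 140), (-20, 88, 131), (-5, 63, 87), (10, 121, 84), (25, 91, 97), (40, 95, 90), (55, 72, 84)]
tab [(0.61, [50.0, 20.0, 102.0]), (0.57, [21.0, 20.0, 108.0]), (0.56, [50.0, -37.0, 94.0]), (0.39, [22.0, 39.0, 98.0])]
scene [(-110, 21, 278), (-95, 178, 277), (-80, 328, 253), (-65, 161, 210), (-50, 74, 156), (-35, 93, 144), (-20, 95, 133), (-5, 26, 125)]
tab []
```

{"op": "carry_out", "data": {"motion": [{"dx":-0.0112,"dy":0,"dz":-0.0018,"turn":0,"gripper":0.1},{"dx":0,"dy":0,"dz":0,"turn":0,"gripper":0.1},{"dx":0,"dy":0,"dz":0,"turn":0,"gripper":0.1}], "grip_force": 5}}

```text
time: 20.28
tool_pos: [397.4, -310.0, 248.7]
orientation: [0.143, 0.99, 0.0, -0.001]
contact_force: [-0.1, 0.1, -1.9]
finger_gap: 20.0
grasp_force: 5.0
```

{"op": "carry_out", "data": {"motion": [{"dx":0,"dy":0,"dz":0,"turn":0,"gripper":0.1},{"dx":0,"dy":0,"dz":0,"turn":0,"gripper":0.1},{"dx":0,"dy":0,"dz":-0.01,"turn":0,"gripper":0.1},{"dx":0,"dy":0,"dz":-0.025,"turn":0,"gripper":0.1},{"dx":0,"dy":0,"dz":-0.03,"turn":0,"gripper":0.1},{"dx":0.01,"dy":0,"dz":-0.03,"turn":0,"gripper":0.1},{"dx":0.02,"dy":0,"dz":-0.01,"turn":0,"gripper":0.1},{"dx":0.02,"dy":0,"dz":0,"turn":0,"gripper":0.1}], "grip_force": 50}}

```text
time: 20.95
tool_pos: [349.9, -296.7, 359.4]
orientation: [0.143, 0.99, -0.002, 0.003]
contact_force: [-0.1, -1.1, -1.4]
finger_gap: 19.9
grasp_force: 50.0
```

```bash
python3 - <<'E'
from h import *
rd(); tankview(); p=camera('top')
v,u=np.mgrid[0:480,0:640]; A,ok=pts(p,np.c_[u.ravel(),v.ravel()]); H=cv2.cvtColor(p['color'],cv2.COLOR_RGB2HSV).reshape(-1,3)
k=(ok&(H[:,0]>10)&(H[:,0]<30)&(H[:,1]>80)&(H[:,2]>120)&(abs(A[:,0]-460)<140)&(abs(A[:,1]+330)<110)&(A[:,2]>70)).reshape(480,640).astype(np.uint8)
n,L,S,C=cv2.connectedComponentsWithStats(k)
for i in range(1,n):
    if S[i,4]>8: print(S[i].tolist(),A[(L==i).ravel()].mean(0).round())
q=camera('wrist'); pitch(q,(240,480,-360,-220))
save(p,'t6.png',(400,190,540,310),5)
E
```

```text
{'time': 20.95, 'tool_pos': [349.893, -296.688, 359.399], 'orientation': [0.143, 0.99, -0.002, 0.003], 'contact_force': [-0.146, -1.119, -1.442], 'ft_torque': [-0.032, 0.071, 0.009], 'finger_gap': 19.921, 'grasp_force': 50.001, 'joint_positions': [-0.82, -0.364, 1.857, -0.0, 1.641, -2.104]}
top [(-125, 39, 308), (-110, 37, 330), (-95, 62, 76), (-80, 115, 251), (-65, 126, 246), (-50, 101, 234), (-35, 49, 83), (-20, 101, 83), (-5, 102, 84), (10, 116, 94), (25, 99, 89), (40, 87, 94), (55, 69, 83)]
tab [(0.56, [55.0, -42.0, 94.0]), (0.48, [15.0, -19.0, 98.0]), (0.42, [43.0, 29.0, 93.0]), (0.26, [31.0, -4.0, 132.0])]
scene [(-125, 100, 294), (-110, 148, 313), (-95, 75, 267), (-80, 101, 255), (-65, 312, 154), (-50, 57, 233)]
tab []
[448, 238, 8, 8, 52] [ 527. -321.   97.]
[488, 240, 11, 43, 108] [ 467. -422.  130.]
[458, 243, 9, 9, 60] [ 511. -349.   95.]
[470, 242, 9, 8, 58] [ 514. -384.   95.]
[442, 244, 5, 8, 27] [ 510. -299.   96.]
[450, 251, 8, 8, 51] [ 491. -324.   95.]
[463, 253, 8, 8, 51] [ 484. -360.   96.]
handle n 319 c [ 337.1 -292.6  376.4] yaw -12.6 nose-down 39.9 [ 328.6 -290.7  400.4] [ 349.9 -295.5  340.6]
```

View pics/t6.png

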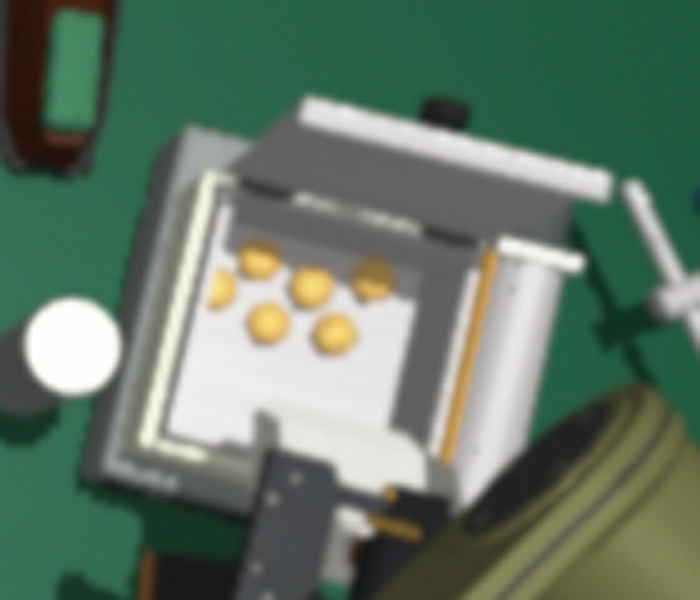

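{"op": "carry_out", "data": {"motion": [{"dx":0,"dy":0.01,"dz":0,"turn":-4,"gripper":0.1},{"dx":0,"dy":0.02,"dz":0,"turn":-3.9,"gripper":0.1},{"dx":-0.003,"dy":0.03,"dz":0,"turn":0,"gripper":0.1},{"dx":-0.004,"dy":0.036,"dz":0,"turn":0,"gripper":0.1},{"dx":-0.004,"dy":0.036,"dz":0,"turn":0,"gripper":0.1},{"dx":-0.004,"dy":0.036,"dz":0,"turn":0,"gripper":0.1},{"dx":-0.004,"dy":0.036,"dz":0,"turn":0,"gripper":0.1},{"dx":-0.004,"dy":0.036,"dz":0,"turn":0,"gripper":0.1}], "grip_force": 50}}

```text
time: 21.92
tool_pos: [411.1, -60.7, 353.5]
orientation: [0.075, 0.997, 0.0, -0.0]
contact_force: [-0.1, -0.5, -1.1]
finger_gap: 19.8
grasp_force: 50.0
```

{"op": "carry_out", "data": {"motion": [{"dx":-0.004,"dy":0.037,"dz":0,"turn":0,"gripper":0.1},{"dx":-0.004,"dy":0.037,"dz":0,"turn":0,"gripper":0.1},{"dx":-0.004,"dy":0.037,"dz":0.01,"turn":0,"gripper":0.1},{"dx":-0.004,"dy":0.037,"dz":0.01,"turn":0,"gripper":0.1},{"dx":-0.004,"dy":0.037,"dz":0.01,"turn":0,"gripper":0.1},{"dx":-0.004,"dy":0.037,"dz":0.01,"turn":0,"gripper":0.1},{"dx":-0.004,"dy":0.037,"dz":0.01,"turn":0,"gripper":0.1},{"dx":-0.004,"dy":0.037,"dz":0.01,"turn":0,"gripper":0.1}], "grip_force": 50}}

```text
time: 22.58
tool_pos: [486.8, 227.8, 292.6]
orientation: [0.074, 0.997, -0.0, -0.001]
contact_force: [1.3, -0.7, -1.1]
finger_gap: 20.0
grasp_force: 50.0
```

{"op": "carry_out", "data": {"motion": [{"dx":-0.004,"dy":0.036,"dz":0.01,"turn":0,"gripper":0.1},{"dx":-0.002,"dy":0.03,"dz":0.02,"turn":0,"gripper":0.1},{"dx":0,"dy":0.02,"dz":0.03,"turn":0,"gripper":0.1},{"dx":0,"dy":0.01,"dz":0.03,"turn":0,"gripper":0.1},{"dx":0,"dy":0,"dz":0.015,"turn":0,"gripper":0.1},{"dx":0,"dy":0,"dz":0,"turn":0,"gripper":0.1}], "grip_force": 50}}

```text
time: 23.08
tool_pos: [503.9, 319.1, 182.0]
orientation: [0.074, 0.997, -0.003, -0.005]
contact_force: [-0.5, -0.7, -2.0]
finger_gap: 19.5
grasp_force: 50.0
```

```bash
cat >> h.py <<'E'
def matview():
    B=(431.,367.5);t=np.radians(-8.6); v,u=np.mgrid[0:480,0:640]
    for n in('top','scene'):
        p=camera(n); A,ok=pts(p,np.c_[u.ravel(),v.ravel()]); H=cv2.cvtColor(p['color'],cv2.COLOR_RGB2HSV).reshape(-1,3)
        Q=A[:,:2]-B; a=Q@[np.cos(t),np.sin(t)]; b=Q@[-np.sin(t),np.cos(t)]
        k=ok&(A[:,2]<340)&(abs(b)<60)&(a>30)&(a<210)&(H[:,1]<45)&(H[:,2]>130)
        print(n,[(x,int(kk.sum()),round(float(np.median(A[kk,2]))),np.percentile(b[kk],[3,97]).round().tolist()) for x in range(30,210,12) for kk in[k&(abs(a-x)<6)] if kk.sum()>8])
E
python3 - <<'E'
from h import *
rd(); go(511,355.5,170,-8.6); matview(); pitch(camera('wrist'),(400,580,300,430))
E
```

```text
{'time': 23.083, 'tool_pos': [503.866, 319.079, 181.962], 'orientation': [0.074, 0.997, -0.003, -0.005], 'contact_force': [-0.5, -0.703, -2.035], 'ft_torque': [-0.045, 0.084, 0.035], 'finger_gap': 19.549, 'grasp_force': 50.0, 'joint_positions': [0.474, 0.037, 1.798, 0.0, 1.318, -0.948]}
heading -8.60 turn 0.10  dx -0.0016 dy 0.0371 dz 0.0120 tool z [-0.011 -0.005 -1.   ]
top [(138, 38, 74, [-55.0, -18.0]), (150, 70, 64, [-58.0, -2.0]), (162, 36, 57, [-58.0, -4.0])]
scene [(90, 154, 120, [-58.0, -3.0]), (102, 240, 113, [-58.0, 7.0]), (114, 257, 104, [-58.0, 16.0]), (126, 169, 91, [-58.0, 5.0]), (138, 177, 81, [-57.0, 5.0]), (150, 173, 71, [-57.0, 5.0]), (162, 159, 60, [-57.0, 3.0]), (174, 24, -752, [-51.0, 7.0]), (186, 33, -750, [-60.0, 58.0]), (198, 21, -746, [-52.0, 25.0])]
handle n 4191 c [483.7 325.1 254.5] yaw -75.4 nose-down 39.0 [478.8 344.  305.4] [490.4 299.6 185.8]
```

{"op": "carry_out", "data": {"motion": [{"dx":0.002,"dy":0.015,"dz":0.005,"turn":0,"gripper":0.1},{"dx":0.003,"dy":0.016,"dz":0.01,"turn":0,"gripper":0.1},{"dx":0,"dy":0.006,"dz":0.012,"turn":0,"gripper":0.1},{"dx":0,"dy":0,"dz":0.01,"turn":0,"gripper":0.1},{"dx":0,"dy":0,"dz":0.003,"turn":0,"gripper":0.1},{"dx":0,"dy":0,"dz":0,"turn":0,"gripper":0.1},{"dx":0,"dy":0,"dz":0,"turn":0,"gripper":0.1}], "grip_force": 20}}

```text
time: 23.82
tool_pos: [507.5, 356.1, 148.8]
orientation: [0.075, 0.997, -0.0, -0.0]
contact_force: [0.6, -0.2, -1.4]
finger_gap: 20.0
grasp_force: 20.0
```

```bash
python3 - <<'E'
from h import *
rd(); go(511,355.5,134,-8.6); matview()
E
```

```text
{'time': 23.817, 'tool_pos': [507.533, 356.073, 148.834], 'orientation': [0.075, 0.997, -0.0, -0.0], 'contact_force': [0.57, -0.199, -1.43], 'ft_torque': [-0.015, 0.019, -0.045], 'finger_gap': 19.959, 'grasp_force': 20.0, 'joint_positions': [0.525, 0.108, 1.781, -0.0, 1.253, -0.895]}
heading -8.60 turn -0.03  dx -0.0035 dy -0.0000 dz 0.0148 tool z [-0. -0. -1.]
top [(126, 13, 48, [-7.0, 14.0]), (138, 68, 42, [-44.0, 25.0]), (150, 92, 32, [-40.0, 39.0]), (162, 41, 23, [-30.0, 36.0])]
scene [(78, 32, 85, [-40.0, 37.0]), (90, 219, 82, [-42.0, 36.0]), (102, 377, 77, [-45.0, 48.0]), (114, 265, 65, [-44.0, 44.0]), (126, 244, 53, [-43.0, 43.0]), (138, 244, 43, [-43.0, 44.0]), (150, 276, 33, [-44.0, 43.0]), (162, 156, 24, [-39.0, 36.0]), (174, 19, -748, [-51.0, -15.0]), (186, 36, -751, [-59.0, 54.0]), (198, 21, -742, [-51.0, 24.0])]
```

```bash
python3 - <<'E'
import numpy as np
for n in('top','scene'):
    D=np.load(f'{n}_reg_scoop.npy');A=D[:,:3];H=D[:,3:]
    for yaw in(-8.6,-11):
        t=np.radians(yaw);Q=A[:,:2]-[431,367.5];a=Q@[np.cos(t),np.sin(t)]; b=Q@[-np.sin(t),np.cos(t)]
        k=(abs(b)<60)&(a>30)&(a<230)&(H[:,1]<45)&(H[:,2]>130)
        print(n,yaw,[(x,int(kk.sum()),round(float(np.median(A[kk,2]))),np.percentile(b[kk],[3,97]).round().tolist()) for x in range(30,230,12) for kk in[k&(abs(a-x)<6)] if kk.sum()>8])
E
```

```text
top -8.6 [(42, 9, 47, [-9.0, 5.0]), (54, 103, 38, [-40.0, 41.0]), (66, 104, 7, [-42.0, 41.0]), (78, 108, 7, [-42.0, 42.0]), (90, 106, 8, [-40.0, 42.0]), (102, 106, 7, [-42.0, 42.0]), (114, 107, 6, [-41.0, 43.0]), (126, 111, 6, [-40.0, 43.0]), (138, 109, 7, [-40.0, 42.0]), (150, 105, 6, [-37.0, 41.0]), (162, 30, 4, [-30.0, 31.0]), (222, 54, 19, [3.0, 44.0])]
top -11 [(42, 10, 46, [-7.0, 36.0]), (54, 106, 37, [-37.0, 44.0]), (66, 103, 7, [-39.0, 44.0]), (78, 105, 7, [-38.0, 44.0]), (90, 110, 8, [-38.0, 46.0]), (102, 106, 7, [-36.0, 46.0]), (114, 106, 7, [-37.0, 48.0]), (126, 112, 6, [-37.0, 48.0]), (138, 107, 7, [-34.0, 48.0]), (150, 104, 6, [-31.0, 46.0]), (162, 29, 4, [-27.0, 34.0]), (222, 56, 19, [12.0, 54.0])]
scene -8.6 [(42, 13, 46, [-10.0, 11.0]), (54, 430, 26, [-40.0, 39.0]), (66, 126, 6, [-42.0, 44.0]), (78, 116, 6, [-42.0, 44.0]), (90, 123, 6, [-42.0, 45.0]), (102, 122, 7, [-41.0, 45.0]), (114, 119, 6, [-41.0, 45.0]), (126, 130, 6, [-41.0, 45.0]), (138, 131, 6, [-42.0, 46.0]), (150, 142, 5, [-40.0, 43.0]), (162, 67, 5, [-33.0, 36.0]), (198, 12, -2, [-32.0, 25.0]), (222, 26, 19, [2.0, 29.0])]
scene -11 [(42, 16, 45, [-8.0, 43.0]), (54, 420, 26, [-37.0, 41.0]), (66, 129, 6, [-39.0, 47.0]), (78, 121, 6, [-39.0, 48.0]), (90, 119, 6, [-38.0, 49.0]), (102, 126, 6, [-37.0, 50.0]), (114, 121, 6, [-36.0, 48.0]), (126, 127, 6, [-36.0, 51.0]), (138, 137, 6, [-36.0, 51.0]), (150, 137, 5, [-35.0, 47.0]), (162, 66, 5, [-26.0, 42.0]), (198, 13, -2, [-22.0, 34.0]), (222, 29, 19, [11.0, 38.0])]
```

{"op": "carry_out", "data": {"motion": [{"dx":0.002,"dy":0,"dz":0.006,"turn":0,"gripper":0.1},{"dx":0,"dy":0,"dz":0.006,"turn":0,"gripper":0.1},{"dx":0,"dy":0,"dz":0.001,"turn":0,"gripper":0.1},{"dx":0,"dy":0,"dz":0,"turn":0,"gripper":0.1}], "grip_force": 10}}

```text
time: 24.25
tool_pos: [504.9, 356.5, 134.9]
orientation: [0.075, 0.997, -0.001, -0.001]
contact_force: [-0.2, -0.2, -1.6]
finger_gap: 20.0
grasp_force: 10.0
```

{"op": "carry_out", "data": {"motion": [{"dx":0.0152,"dy":0,"dz":0.0094,"turn":0,"gripper":0.1},{"dx":0.0142,"dy":0,"dz":0.0109,"turn":0,"gripper":0.1},{"dx":0.013,"dy":0,"dz":0.0123,"turn":0,"gripper":0.1},{"dx":0.0117,"dy":0,"dz":0.0135,"turn":0,"gripper":0.1},{"dx":0.0101,"dy":0,"dz":0.0148,"turn":0,"gripper":0.1},{"dx":0.0086,"dy":0,"dz":0.0157,"turn":0,"gripper":0.1},{"dx":0,"dy":0,"dz":0,"turn":0,"gripper":0.1}], "grip_force": 10}}

```text
time: 24.83
tool_pos: [430.7, 366.9, 56.5]
orientation: [0.074, 0.997, -0.002, -0.002]
contact_force: [-0.4, -0.2, -1.9]
finger_gap: 20.1
grasp_force: 10.0
```

```bash
python3 - <<'E'
from h import *
rd(); go(431,367.5,47,-8.6); matview(); pitch(camera('wrist'),(340,490,300,430))
E
```

```text
{'time': 24.833, 'tool_pos': [430.692, 366.905, 56.49], 'orientation': [0.074, 0.997, -0.002, -0.002], 'contact_force': [-0.413, -0.242, -1.945], 'ft_torque': [0.026, 0.119, -0.003], 'finger_gap': 20.099, 'grasp_force': 9.999, 'joint_positions': [0.611, 0.095, 1.963, 0.0, 1.088, -0.812]}
heading -8.60 turn 0.07  dx -0.0002 dy 0.0006 dz 0.0095 tool z [-0.004 -0.003 -1.   ]
top [(42, 25, 51, [-31.0, 30.0]), (54, 97, 42, [-43.0, 36.0]), (66, 105, 13, [-44.0, 39.0]), (78, 109, 12, [-45.0, 39.0]), (90, 105, 11, [-44.0, 39.0]), (102, 105, 11, [-44.0, 39.0]), (114, 111, 9, [-45.0, 39.0]), (126, 109, 8, [-43.0, 39.0]), (138, 108, 8, [-40.0, 39.0]), (150, 90, 6, [-38.0, 34.0])]
scene [(30, 38, 156, [-58.0, 55.0]), (42, 20, 53, [-34.0, 24.0]), (54, 447, 33, [-43.0, 37.0]), (66, 133, 13, [-44.0, 43.0]), (78, 123, 12, [-44.0, 43.0]), (90, 125, 11, [-44.0, 43.0]), (102, 128, 11, [-44.0, 43.0]), (114, 146, 10, [-44.0, 43.0]), (126, 134, 9, [-44.0, 42.0]), (138, 152, 8, [-44.0, 45.0]), (150, 138, 6, [-42.0, 38.0]), (162, 48, 4, [-35.0, 30.0]), (174, 19, -750, [-46.0, -15.0]), (186, 34, -751, [-57.0, 59.0]), (198, 22, -373, [-55.0, 25.0])]
handle n 8007 c [407.4 372.  101.9] yaw -8.7 nose-down 3.1 [376.5 376.7 122.3] [451.7 365.2  72.6]
```

{"op": "carry_out", "data": {"motion": [{"dx":-0.002,"dy":0.002,"dz":0.003,"turn":0,"gripper":0.1},{"dx":-0.002,"dy":0,"dz":0.003,"turn":0,"gripper":0.1},{"dx":0.001,"dy":0,"dz":0.002,"turn":0,"gripper":0.1},{"dx":0,"dy":0,"dz":0,"turn":0,"gripper":0.1},{"dx":0,"dy":0,"dz":0,"turn":0,"gripper":0.1}], "grip_force": 4}}

```text
time: 25.4
tool_pos: [437.2, 369.3, 51.5]
orientation: [0.075, 0.997, 0.0, 0.0]
contact_force: [0.0, -0.1, -2.0]
finger_gap: 20.3
grasp_force: 4.0
```

```bash
python3 - <<'E'
from h import *
rd(); matview(); pitch(camera('wrist'),(340,490,300,430))
E
```

```text
{'time': 25.4, 'tool_pos': [437.205, 369.317, 51.494], 'orientation': [0.075, 0.997, 0.0, 0.0], 'contact_force': [0.026, -0.134, -2.028], 'ft_torque': [0.032, -0.072, 0.022], 'finger_gap': 20.327, 'grasp_force': 3.999, 'joint_positions': [0.608, 0.112, 1.955, -0.0, 1.074, -0.813]}
top [(54, 68, 48, [-38.0, 32.0]), (66, 97, 11, [-42.0, 43.0]), (78, 104, 10, [-41.0, 42.0]), (90, 107, 9, [-39.0, 42.0]), (102, 107, 8, [-41.0, 42.0]), (114, 108, 8, [-41.0, 43.0]), (126, 107, 7, [-40.0, 42.0]), (138, 108, 7, [-41.0, 43.0]), (150, 107, 7, [-35.0, 42.0]), (162, 56, 5, [-34.0, 37.0])]
scene [(30, 74, 149, [-53.0, 56.0]), (42, 19, 149, [-53.0, 53.0]), (54, 256, 27, [-38.0, 40.0]), (66, 268, 26, [-41.0, 43.0]), (78, 128, 8, [-41.0, 47.0]), (90, 126, 9, [-41.0, 46.0]), (102, 127, 8, [-41.0, 46.0]), (114, 135, 8, [-41.0, 46.0]), (126, 129, 7, [-42.0, 46.0]), (138, 143, 7, [-42.0, 46.0]), (150, 150, 6, [-41.0, 45.0]), (162, 121, 5, [-35.0, 38.0]), (174, 21, -752, [-49.0, 16.0]), (186, 32, -750, [-55.0, 56.0]), (198, 21, -743, [-55.0, 23.0])]
handle n 8180 c [410.9 373.6  92.7] yaw -8.8 nose-down 1.4 [380.3 378.3 111.6] [454.2 366.9  66. ]
```

{"op": "carry_out", "data": {"motion": [{"dx":0.002,"dy":0,"dz":0.002,"turn":0,"gripper":0.1},{"dx":0,"dy":0,"dz":0.001,"turn":0,"gripper":0.1},{"dx":0,"dy":0,"dz":0,"turn":0,"gripper":0.1},{"dx":0,"dy":0,"dz":0,"turn":0,"gripper":0.1}], "grip_force": 3}}

```text
time: 25.88
tool_pos: [434.6, 369.6, 48.2]
orientation: [0.075, 0.997, -0.0, -0.0]
contact_force: [-1.0, 0.2, -0.1]
finger_gap: 19.9
grasp_force: 3.0
```

```bash
python3 - <<'E'
from h import *
rd(); matview(); pitch(camera('wrist'),(340,490,300,430))
E
```

```text
{'time': 25.883, 'tool_pos': [434.557, 369.617, 48.213], 'orientation': [0.075, 0.997, -0.0, -0.0], 'contact_force': [-1.023, 0.223, -0.13], 'ft_torque': [0.027, 0.027, 0.036], 'finger_gap': 19.862, 'grasp_force': 3.0, 'joint_positions': [0.611, 0.113, 1.96, 0.0, 1.069, -0.81]}
top [(54, 76, 45, [-37.0, 38.0]), (66, 104, 9, [-41.0, 42.0]), (78, 106, 8, [-39.0, 43.0]), (90, 105, 7, [-42.0, 43.0]), (102, 108, 8, [-41.0, 42.0]), (114, 110, 8, [-41.0, 43.0]), (126, 107, 7, [-39.0, 42.0]), (138, 109, 7, [-39.0, 42.0]), (150, 109, 6, [-39.0, 42.0]), (162, 48, 6, [-32.0, 34.0])]
scene [(30, 52, 240, [-50.0, 57.0]), (54, 345, 27, [-39.0, 41.0]), (66, 188, 11, [-41.0, 42.0]), (78, 132, 7, [-41.0, 46.0]), (90, 118, 7, [-41.0, 46.0]), (102, 126, 7, [-41.0, 46.0]), (114, 122, 7, [-41.0, 46.0]), (126, 138, 7, [-41.0, 45.0]), (138, 139, 6, [-41.0, 47.0]), (150, 141, 6, [-41.0, 44.0]), (162, 112, 5, [-33.0, 37.0]), (174, 27, -750, [-46.0, 35.0]), (186, 38, -750, [-59.0, 58.0]), (198, 22, -374, [-48.0, 25.0])]
handle n 8269 c [408.5 373.9  88.7] yaw -8.6 nose-down 0.2 [378.  378.5 106.6] [452.9 367.2  62.6]
```

{"op": "carry_out", "data": {"motion": [{"dx":0,"dy":0,"dz":0.001,"turn":0,"gripper":0.1},{"dx":0,"dy":0,"dz":0,"turn":0,"gripper":0.25},{"dx":0,"dy":0,"dz":0,"turn":0,"gripper":0.5},{"dx":0,"dy":0,"dz":0,"turn":0,"gripper":0.6},{"dx":0,"dy":0,"dz":0,"turn":0,"gripper":0.6},{"dx":0,"dy":0,"dz":-0.02,"turn":0,"gripper":0.6},{"dx":0,"dy":0,"dz":-0.035,"turn":0,"gripper":0.6},{"dx":0,"dy":0,"dz":-0.035,"turn":0,"gripper":0.6}], "grip_force": 10}}

```text
time: 26.7
tool_pos: [433.7, 368.8, 136.7]
orientation: [0.075, 0.997, -0.001, -0.002]
contact_force: [1.4, 0.9, 1.0]
finger_gap: 55.1
grasp_force: 0.0
```

{"op": "carry_out", "data": {"motion": [{"dx":0,"dy":0,"dz":-0.04,"turn":0,"gripper":0.6},{"dx":0,"dy":0,"dz":-0.04,"turn":0,"gripper":0},{"dx":0,"dy":0,"dz":-0.04,"turn":0,"gripper":0},{"dx":0,"dy":0,"dz":-0.04,"turn":0,"gripper":0},{"dx":0,"dy":0,"dz":-0.04,"turn":0,"gripper":0},{"dx":0,"dy":0,"dz":-0.03,"turn":0,"gripper":0}]}}

```text
time: 27.2
tool_pos: [435.1, 369.8, 371.9]
orientation: [0.075, 0.997, 0.001, 0.002]
contact_force: [1.2, 0.4, 0.5]
finger_gap: 29.2
grasp_force: 0.0
```

```bash
python3 - <<'E'
from h import *
rd(); matview(); p=camera('scene'); pitch(p,(360,490,330,400))
# lid
B=(477.7,-334.4);t=np.radians(-16.5); ex=np.array([np.cos(t),np.sin(t)]);ey=np.array([-ex[1],ex[0]])
for aa,bb in((125,35),(125,-45)):
    X=np.array(B)+aa*ex+bb*ey; print(aa,bb,X.round()); go(X[0],X[1],370,-16.5)
v,u=np.mgrid[0:480,0:640]
for n in('top','scene'):
    p=camera(n);A,ok=pts(p,np.c_[u.ravel(),v.ravel()]);Q=A[:,:2]-B;a=Q@ex;b=Q@ey
    k=ok&(A[:,2]>190)&(A[:,2]<330)&(abs(b)<90)&(a>40)&(a<140)
    print(n,'lid b',np.percentile(b[k],[2,98]).round(),[(z,round(float(np.median(a[kk])),1)) for z in range(200,330,20) for kk in[k&(abs(A[:,2]-z)<8)] if kk.sum()>5],A[k,2].max())
E
```

```text
{'time': 27.2, 'tool_pos': [435.144, 369.839, 371.911], 'orientation': [0.075, 0.997, 0.001, 0.002], 'contact_force': [1.187, 0.378, 0.465], 'ft_torque': [0.028, 0.002, -0.003], 'finger_gap': 29.165, 'grasp_force': 0.0, 'joint_positions': [0.61, -0.105, 1.621, -0.0, 1.621, -0.81]}
top [(54, 77, 43, [-39.0, 38.0]), (66, 104, 8, [-41.0, 42.0]), (78, 109, 7, [-42.0, 42.0]), (90, 107, 6, [-41.0, 43.0]), (102, 108, 7, [-42.0, 42.0]), (114, 107, 7, [-41.0, 42.0]), (126, 110, 7, [-39.0, 42.0]), (138, 110, 7, [-40.0, 42.0]), (150, 107, 7, [-38.0, 42.0]), (162, 54, 5, [-33.0, 36.0])]
scene [(54, 333, 27, [-39.0, 41.0]), (66, 204, 10, [-41.0, 44.0]), (78, 112, 6, [-41.0, 46.0]), (90, 131, 6, [-41.0, 46.0]), (102, 123, 6, [-41.0, 46.0]), (114, 126, 6, [-41.0, 46.0]), (126, 130, 6, [-41.0, 46.0]), (138, 147, 6, [-41.0, 47.0]), (150, 132, 6, [-41.0, 44.0]), (162, 123, 4, [-36.0, 38.0]), (174, 28, -751, [-50.0, -2.0]), (186, 34, -752, [-59.0, 58.0]), (198, 20, -372, [-45.0, 24.0])]
handle n 273 c [437.7 369.5  70.3] yaw -8.7 nose-down 0.7 [393.6 376.2  96.8] [475.9 363.6  47.3]
125 35 [ 607. -336.]
heading -16.50 turn 7.89  dx -0.3653 dy -0.6288 dz 0.0018 tool z [ 0.006  0.004 -1.   ]
125 -45 [ 585. -413.]
heading -16.50 turn 7.89  dx -0.3653 dy -0.7088 dz 0.0018 tool z [ 0.006  0.004 -1.   ]
top lid b [-70.  72.] [(200, 72.6), (220, 73.9), (240, 75.0), (260, 76.4), (280, 77.6), (300, 97.9), (320, 77.5)] 319.1831218543555
scene lid b [-70.  72.] [(200, 76.4), (220, 77.8), (240, 79.1), (260, 80.2), (280, 81.9), (300, 83.3), (320, 78.6)] 317.7815076421008
```

{"op": "carry_out", "data": {"motion": [{"dx":-0.01,"dy":-0.017,"dz":0,"turn":4,"gripper":0},{"dx":-0.02,"dy":-0.034,"dz":0,"turn":3.89,"gripper":0},{"dx":-0.02,"dy":-0.0345,"dz":0,"turn":0,"gripper":0},{"dx":-0.02,"dy":-0.0345,"dz":0,"turn":0,"gripper":0},{"dx":-0.02,"dy":-0.0345,"dz":0,"turn":0,"gripper":0},{"dx":-0.02,"dy":-0.0345,"dz":0,"turn":0,"gripper":0},{"dx":-0.02,"dy":-0.0345,"dz":0,"turn":0,"gripper":0},{"dx":-0.02,"dy":-0.0345,"dz":0,"turn":0,"gripper":0}]}}

```text
time: 28.12
tool_pos: [509.8, 79.3, 364.5]
orientation: [0.143, 0.99, -0.0, -0.002]
contact_force: [0.2, 0.1, 0.2]
finger_gap: 0.6
grasp_force: 0.0
```

{"op": "carry_out", "data": {"motion": [{"dx":-0.02,"dy":-0.0345,"dz":0,"turn":0,"gripper":0},{"dx":-0.02,"dy":-0.0345,"dz":0,"turn":0,"gripper":0},{"dx":-0.02,"dy":-0.0345,"dz":0,"turn":0,"gripper":0},{"dx":-0.02,"dy":-0.0345,"dz":0,"turn":0,"gripper":0},{"dx":-0.02,"dy":-0.0345,"dz":0,"turn":0,"gripper":0},{"dx":-0.02,"dy":-0.0345,"dz":0,"turn":0,"gripper":0},{"dx":-0.02,"dy":-0.0345,"dz":0,"turn":0,"gripper":0},{"dx":-0.02,"dy":-0.0345,"dz":0,"turn":0,"gripper":0}]}}

```text
time: 28.78
tool_pos: [585.0, -230.5, 364.1]
orientation: [0.144, 0.99, 0.001, -0.002]
contact_force: [-0.1, 0.0, -0.0]
finger_gap: 0.3
grasp_force: 0.0
```

{"op": "carry_out", "data": {"motion": [{"dx":-0.02,"dy":-0.034,"dz":0,"turn":0,"gripper":0},{"dx":-0.012,"dy":-0.02,"dz":0,"turn":0,"gripper":0},{"dx":0,"dy":0,"dz":0,"turn":0,"gripper":0}]}}

```text
time: 29.03
tool_pos: [600.3, -293.7, 362.3]
orientation: [0.146, 0.989, 0.001, -0.003]
contact_force: [-0.1, 0.3, 0.5]
finger_gap: 0.3
grasp_force: 0.0
```

```bash
cat >> h.py <<'E'
def tk():
    B=np.array((477.7,-334.4));t=np.radians(-16.5); ex=np.array([np.cos(t),np.sin(t)]);ey=np.array([-ex[1],ex[0]])
    s=robot.read_state();Q=np.array(s['tool_pos'][:2])-B; print('tank a %.1f b %.1f z %.1f'%(Q@ex,Q@ey,s['tool_pos'][2]),np.round(s['contact_force'],1),s['finger_gap'],np.round(s['orientation'],3))
E
python3 -c "
from h import *
rd();tk();go(607,-336,292,-16.5)"
```

```text
{'time': 29.033, 'tool_pos': [600.27, -293.719, 362.261], 'orientation': [0.146, 0.989, 0.001, -0.003], 'contact_force': [-0.098, 0.31, 0.464], 'ft_torque': [0.012, -0.001, 0.064], 'finger_gap': 0.339, 'grasp_force': 0.0, 'joint_positions': [-0.535, 0.119, 1.412, -0.001, 1.617, -1.813]}
tank a 106.0 b 73.8 z 362.3 [-0.1  0.3  0.5] 0.3392069246059381 [ 0.146  0.989  0.001 -0.003]
heading -16.50 turn -0.26  dx -0.0185 dy -0.0386 dz 0.0703 tool z [-0.006  0.002 -1.   ]
```

{"op": "carry_out", "data": {"motion": [{"dx":-0.014,"dy":-0.02,"dz":0,"turn":0,"gripper":0},{"dx":-0.0045,"dy":-0.0186,"dz":0,"turn":0,"gripper":0},{"dx":0,"dy":0,"dz":0.02,"turn":0,"gripper":0},{"dx":0,"dy":0,"dz":0.03,"turn":0,"gripper":0},{"dx":0,"dy":0,"dz":0.02,"turn":0,"gripper":0},{"dx":0.01,"dy":0,"dz":0,"turn":0,"gripper":0},{"dx":0.01,"dy":0,"dz":0,"turn":0,"gripper":0},{"dx":0,"dy":0,"dz":0,"turn":0,"gripper":0}]}}

```text
time: 29.7
tool_pos: [587.2, -325.8, 298.8]
orientation: [0.143, 0.99, -0.0, 0.0]
contact_force: [0.4, -0.2, 1.3]
finger_gap: 0.6
grasp_force: 0.0
```

```bash
python3 -c "
from h import *
tk()"
```

```text
tank a 102.5 b 39.4 z 298.8 [ 0.4 -0.2  1.3] 0.5675213823081784 [ 0.143  0.99  -0.     0.   ]
```

{"op": "carry_out", "data": {"motion": [{"dx":0.01,"dy":0,"dz":0.002,"turn":0,"gripper":0},{"dx":0.01,"dy":0,"dz":0,"turn":0,"gripper":0},{"dx":0.01,"dy":0,"dz":0,"turn":0,"gripper":0},{"dx":0.01,"dy":0,"dz":0.001,"turn":0,"gripper":0},{"dx":0.01,"dy":0,"dz":0.002,"turn":0,"gripper":0},{"dx":0.01,"dy":0,"dz":0.003,"turn":0,"gripper":0},{"dx":0.01,"dy":0,"dz":0.004,"turn":0,"gripper":0},{"dx":0.008,"dy":0,"dz":0.004,"turn":0,"gripper":0}]}}

```text
time: 30.37
tool_pos: [512.8, -303.9, 281.8]
orientation: [0.143, 0.99, -0.0, 0.0]
contact_force: [1.6, 0.4, 1.6]
finger_gap: 0.8
grasp_force: 0.7
```

```bash
cat >> h.py <<'E'
def lid():
    B=np.array((477.7,-334.4));t=np.radians(-16.5); ex=np.array([np.cos(t),np.sin(t)]);ey=np.array([-ex[1],ex[0]]);v,u=np.mgrid[0:480,0:640]
    for n in('top','scene'):
        p=camera(n)
        for r in silhouettes(p,'lid')[:1]:
            A=cloud(p,r['region']);Q=A[:,:2]-B;a=Q@ex;b=Q@ey;k=(abs(b)<80)&(abs(a)<150)&(A[:,2]>150)
            print(n,round(r['conf'],2),[(x,int(kk.sum()),round(float(np.median(A[kk,2])))) for x in range(-90,120,15) for kk in[k&(abs(a-x)<8)&(b>-62)&(b<-20)] if kk.sum()>5])
E
python3 -c "
from h import *
tk();lid()"
```

```text
tank a 25.0 b 39.2 z 281.8 [1.6 0.4 1.6] 0.7719796038945635 [ 0.143  0.99  -0.     0.   ]
top 0.76 [(-15, 15, 294), (0, 114, 296), (15, 24, 290)]
scene 0.78 [(0, 63, 293), (15, 113, 277), (30, 135, 248), (45, 137, 222), (60, 137, 195), (75, 62, 177)]
```

{"op": "carry_out", "data": {"motion": [{"dx":0.0135,"dy":0,"dz":0.0095,"turn":0,"gripper":0},{"dx":0.0135,"dy":0,"dz":0.01,"turn":0,"gripper":0},{"dx":0.0105,"dy":0,"dz":0.0125,"turn":0,"gripper":0},{"dx":0.0105,"dy":0,"dz":0.0125,"turn":0,"gripper":0},{"dx":0.007,"dy":0,"dz":0.015,"turn":0,"gripper":0},{"dx":0.006,"dy":0,"dz":0.015,"turn":0,"gripper":0},{"dx":0.003,"dy":0,"dz":0.012,"turn":0,"gripper":0},{"dx":0,"dy":0,"dz":0,"turn":0,"gripper":0}]}}

```text
time: 31.23
tool_pos: [451.0, -284.9, 191.7]
orientation: [0.143, 0.99, 0.001, -0.002]
contact_force: [-0.0, -0.3, -0.6]
finger_gap: 0.7
grasp_force: 0.0
```

```bash
python3 -c "
from h import *
tk();lid()"
```

```text
tank a -39.7 b 39.9 z 191.7 [-0.  -0.3 -0.6] 0.6575782363649858 [ 0.143  0.99   0.001 -0.002]
top 0.59 [(-75, 61, 193), (-60, 41, 192)]
scene 0.6 [(-75, 11, 195), (-60, 30, 193), (-45, 47, 191), (-30, 53, 189), (-15, 52, 187), (0, 51, 185), (15, 55, 182), (30, 54, 180), (45, 61, 178), (60, 64, 175), (75, 44, 172)]
```

Nearly shut (~9°). Press down slowly.

{"op": "carry_out", "data": {"motion": [{"dx":0,"dy":0,"dz":0.006,"turn":0,"gripper":0},{"dx":0,"dy":0,"dz":0.006,"turn":0,"gripper":0},{"dx":0,"dy":0,"dz":0.004,"turn":0,"gripper":0},{"dx":0,"dy":0,"dz":0.002,"turn":0,"gripper":0},{"dx":0,"dy":0,"dz":0,"turn":0,"gripper":0}]}}

```text
time: 31.85
tool_pos: [452.2, -285.6, 175.9]
orientation: [0.143, 0.99, 0.0, -0.001]
contact_force: [-0.5, 0.1, -0.8]
finger_gap: 0.4
grasp_force: 0.0
```

```bash
python3 -c "
from h import *
tk();lid()"
```

```text
tank a -38.3 b 39.5 z 175.9 [-0.5  0.1 -0.8] 0.40851857134157105 [ 0.143  0.99   0.    -0.001]
top 0.64 [(-75, 71, 176), (-60, 56, 176)]
scene 0.66 [(-75, 14, 176), (-60, 30, 177), (-45, 44, 176), (-30, 42, 176), (-15, 45, 176), (0, 47, 176), (15, 50, 175), (30, 46, 174), (45, 49, 174), (60, 51, 174), (75, 31, 174)]
```

{"op": "carry_out", "data": {"motion": [{"dx":0,"dy":0,"dz":0.002,"turn":0,"gripper":0},{"dx":0,"dy":0,"dz":0.002,"turn":0,"gripper":0},{"dx":0,"dy":0,"dz":0,"turn":0,"gripper":0},{"dx":0,"dy":0,"dz":0,"turn":0,"gripper":0}]}}

```text
time: 32.38
tool_pos: [452.4, -285.9, 172.7]
orientation: [0.143, 0.99, 0.0, -0.0]
contact_force: [-0.3, -0.3, 0.6]
finger_gap: 0.2
grasp_force: 0.0
```

{"op": "carry_out", "data": {"motion": [{"dx":0,"dy":0,"dz":0.0015,"turn":0,"gripper":0},{"dx":0,"dy":0,"dz":0.0015,"turn":0,"gripper":0},{"dx":0,"dy":0,"dz":0,"turn":0,"gripper":0},{"dx":0,"dy":0,"dz":0,"turn":0,"gripper":0}]}}

```text
time: 32.72
tool_pos: [452.6, -286.0, 172.2]
orientation: [0.143, 0.99, -0.0, 0.0]
contact_force: [-4.0, 3.8, 9.4]
finger_gap: 0.2
grasp_force: 4.7
```

```bash
python3 -c "
from h import *
tk();lid()"
```

```text
tank a -37.8 b 39.3 z 172.2 [-4.   3.8  9.4] 0.18184075288344365 [ 0.143  0.99  -0.     0.   ]
top 0.57 [(-75, 74, 172), (-60, 57, 172)]
scene 0.94 [(-75, 12, 172), (-60, 33, 173), (-45, 44, 173), (-30, 44, 174), (-15, 46, 174), (0, 49, 174), (15, 46, 174), (30, 47, 174), (45, 49, 174), (60, 53, 174), (75, 36, 173)]
```

{"op": "carry_out", "data": {"motion": [{"dx":0,"dy":0,"dz":0.001,"turn":0,"gripper":0},{"dx":0,"dy":0,"dz":0,"turn":0,"gripper":0},{"dx":0,"dy":0,"dz":-0.01,"turn":0,"gripper":0},{"dx":0,"dy":0,"dz":-0.03,"turn":0,"gripper":0},{"dx":0,"dy":0,"dz":-0.04,"turn":0,"gripper":0},{"dx":0,"dy":0,"dz":-0.04,"turn":0,"gripper":0},{"dx":0,"dy":0,"dz":-0.02,"turn":0,"gripper":0},{"dx":0,"dy":0,"dz":0,"turn":0,"gripper":0}]}}

```text
time: 33.58
tool_pos: [454.5, -287.5, 316.5]
orientation: [0.143, 0.99, -0.003, 0.005]
contact_force: [0.3, 0.3, 0.1]
finger_gap: 0.7
grasp_force: 0.0
```

```bash
python3 - <<'E'
from h import *
tk();lid();matview();p=camera('top')
for l in('shoe','dye_bottle','cream_jar','polish_tin','brush','spray_can','heel_block','scoop','bin','tablet0'):
    print(l,[(round(r['conf'],2),np.round(w(p,r['at'])).tolist()) for r in recognise(p,l)])
E
```

```text
tank a -35.5 b 38.3 z 316.5 [0.3 0.3 0.1] 0.6801217572296383 [ 0.143  0.99  -0.003  0.005]
top 0.7 [(-75, 46, 173), (-60, 95, 173), (-45, 55, 172)]
scene 0.89 [(-75, 10, 173), (-60, 26, 173), (-45, 44, 174), (-30, 39, 174), (-15, 49, 173), (0, 46, 173), (15, 51, 173), (30, 51, 174), (45, 52, 174), (60, 52, 173), (75, 40, 172)]
top [(54, 86, 42, [-37.0, 44.0]), (66, 105, 7, [-41.0, 43.0]), (78, 109, 7, [-41.0, 42.0]), (90, 105, 7, [-41.0, 42.0]), (102, 112, 8, [-41.0, 42.0]), (114, 106, 7, [-41.0, 42.0]), (126, 110, 7, [-38.0, 43.0]), (138, 109, 7, [-40.0, 42.0]), (150, 108, 6, [-37.0, 42.0]), (162, 55, 4, [-33.0, 35.0])]
scene [(54, 340, 26, [-39.0, 40.0]), (66, 188, 9, [-41.0, 41.0]), (78, 127, 6, [-41.0, 46.0]), (90, 123, 6, [-41.0, 46.0]), (102, 119, 6, [-41.0, 46.0]), (114, 126, 6, [-41.0, 46.0]), (126, 130, 6, [-42.0, 45.0]), (138, 135, 6, [-41.0, 46.0]), (150, 138, 6, [-41.0, 44.0]), (162, 118, 4, [-34.0, 37.0]), (174, 14, -750, [-47.0, -17.0]), (186, 29, -751, [-59.0, -9.0]), (198, 20, -4, [-47.0, 25.0])]
shoe [(0.94, [720.0, -228.0, 40.0])]
dye_bottle [(0.8, [752.0, -67.0, 112.0])]
cream_jar [(0.85, [465.0, 469.0, 60.0])]
polish_tin [(0.84, [596.0, 94.0, 27.0]), (0.46, [518.0, 360.0, 5.0])]
brush [(0.58, [668.0, 361.0, 17.0])]
spray_can [(0.68, [469.0, -187.0, 175.0])]
heel_block [(0.58, [352.0, -266.0, 39.0])]
scoop [(0.92, [316.0, 173.0, 1.0]), (0.73, [522.0, 361.0, 9.0])]
bin [(0.62, [606.0, -18.0, 8.0])]
tablet0 []
```

{"op": "carry_out", "data": {"motion": [{"dx":-0.02,"dy":0.03,"dz":-0.01,"turn":0,"gripper":0},{"dx":-0.02,"dy":0.03,"dz":0,"turn":0,"gripper":0},{"dx":-0.02,"dy":0.03,"dz":0,"turn":0,"gripper":0},{"dx":-0.02,"dy":0.03,"dz":0,"turn":0,"gripper":0},{"dx":-0.02,"dy":0.03,"dz":0,"turn":0,"gripper":0},{"dx":-0.01,"dy":0.03,"dz":0,"turn":0,"gripper":0},{"dx":0,"dy":0.01,"dz":0,"turn":0,"gripper":0},{"dx":0,"dy":0,"dz":0,"turn":0,"gripper":0}]}}

```text
time: 35.1
tool_pos: [612.6, -132.9, 318.5]
orientation: [0.142, 0.99, 0.0, -0.0]
contact_force: [-0.2, -0.4, 0.3]
finger_gap: 0.3
grasp_force: 0.0
```

```bash
python3 - <<'E'
from h import *
p=camera('top')
for l in('heel_block','spray_can'): print(l,[(round(r['conf'],2),np.round(w(p,r['at'])).tolist()) for r in recognise(p,l)])
lid(); rd()
E
```

```text
heel_block [(0.55, [337.0, -284.0, 39.0])]
spray_can []
top 0.56 [(-75, 70, 172), (-60, 97, 172), (-45, 97, 173), (-30, 97, 172), (-15, 97, 173), (0, 95, 172), (15, 97, 172), (30, 94, 173), (45, 95, 172), (60, 96, 173), (75, 31, 173)]
scene 0.59 [(-75, 9, 172), (-60, 32, 174), (-45, 41, 174), (-30, 45, 173), (-15, 47, 174), (0, 45, 174), (15, 46, 174), (30, 52, 174), (45, 51, 173), (60, 47, 174), (75, 33, 172)]
{'time': 35.45, 'tool_pos': [611.315, -136.184, 319.23], 'orientation': [0.144, 0.99, -0.0, 0.0], 'contact_force': [0.381, -0.305, 0.224], 'ft_torque': [0.003, 0.019, 0.01], 'finger_gap': 0.145, 'grasp_force': 0.0, 'joint_positions': [-0.305, 0.028, 1.578, -0.0, 1.535, -1.586]}
```

The heel block has not moved and the lid lies flat and shut, so I am handing in.

```bash
python3 -c "
from h import *
print(robot.sign_off())"
```

```text
the job is handed in; nothing more can be done
None
```

The job is handed in at about 35 s of the 72 s: all six tablets are in the tank, the scoop is back on its mat as it lay, the lid is shut, and the other things on the bench measured unmoved (the spray can was hidden by the arm in the very last picture, but in place just before).

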